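# Set up the hearing-protection point

## Robot

A 7-joint arm with a two-finger parallel gripper is mounted at the origin on a cart in front of the work surface, level with it; the furniture and walls round the work are solid. World frame = base frame: x ahead of the robot, y to its left, z up, the work surface at z = 0. Lengths are in m, angles in rad, forces in N, time in s.
With the tool pointing down it reaches from about 0.4 to 0.75 m from the base axis. Payload 19.5 kg.
Tool frame: the origin (TCP) lies at the very end of the fingers, on their centre line; the grasp point (between the pads) lies 19 mm behind it; z points along the fingers, x is the direction in which the jaws open and shut, and the axes are right-handed (so a half turn about z gives the same grasp; the last joint's range is limited). The gripper opens to 85 mm and grips with 20 to 120 N. Pads are 22 mm wide; open, the fingers measure 114 mm over their backs; the gripper's body (76 mm by 85 mm) begins 54 mm behind the grasp point. The pads swing forward as they close: fully open they stand 13 mm farther back than shut.
Start: joints at [-1.287, 0.707, -0.028, 1.485, 0.022, 0.951, -0.075], TCP at [0.184, 0.545, 0.231] pointing down, gripper open.
Joint ranges: [-2.71, 2.71], [-0.32, 2.16], [-1.57, 1.52], [0, 2.45], [-1.46, 4.6], [0, 2.02], [-2.83, 2.83]. Speed limits (rad/s): [1.89, 1.89, 2.57, 2.57, 3.01, 3.01, 3.01].

## Interface

Orientations are given as a unit quaternion [w, x, y, z].
In Python, from plant import * gives the robot as it stands. The module is installed in compiled form; this text tells all that it offers.
- The arm moves only by the tool carry_out, never from a script. Its argument "increments" is a list of rows, each an object with "jaw": the closure, from 0 (fully open) to 1 (shut); "travel": the shift along the world's x, y, z in cm, a list of three; "yaw": the turn about the world's z in degrees. In form: [{"jaw": jaw, "travel": [tx, ty, tz], "yaw": yaw}, ...]. A call has exactly 8 rows; each row shifts and turns the commanded pose from where the row before left it; what a row does not reach is not made up. A row lasts 1/12 s, in which the tool goes at most 41.7 mm and 7.16 degrees, less where a joint would pass 70% of its speed; a pose out of reach is approached as far as the arm can. A call is refused whole if a number of a shift passes 4.17 or a number of a turn 7.16, either way. A call with a gripper value outside its range is refused whole. The fingers move at their own pace and stop on an object; "force" is the grip in N (left out, the last holds). Time passes only in rows, so rows that do not move let the fingers close, or fill a call up. It gives the time, the measured TCP pose, the force and the opening at its end, in the units of the state.
- observe(): the state, without advancing time (a new reading comes with each control period).
- read_camera(name): name is "scene" or "top"; returns a dict with "img" (384x512x3 uint8, blue, green, red), "intrinsics" (3x3 intrinsics, pixels), "position" and "orientation" of the camera in the world. Camera axes: x right, y down, z forward; pixel columns grow to the right and rows downward; lengths in m; the calibration is good to about 2 mm. A picture is of the moment at which its call begins. There is no depth.
- hand_in(): hands the job in, once; it reports no verdict.
The state is a dict: "time_s": time; "qpos": joint angles; "joint_velocities": joint speeds; "effort": joint torques, N m; "tool_pos": TCP position; "ee_rot": TCP orientation; "contact_force": force on the tool from outside, world axes, zero at the start; "moment": the same for the moment, N m; "gripper_width": finger opening in m.
Only numpy, scipy, OpenCV 4.12 (cv2) and the standard library are available. Lean on these libraries where they do the work, as an engineer would, in place of code of your own. Each camera call takes 0.05 s, during which the arm holds its last target.

## Task

Set up the hearing-protection point at the bench. Pull out the wire kickstand leg of the sign fully while the sign is still in its storage rack, then lift it out and stand it upright on its leg, wholly on the black mat and with its picture facing the robot; and, before or after that, hang every pair of ear defenders by its band over the bar of the rail, clear of the base. Leave the other things on the bench alone.

Things in the scene. Friction and masses are not known exactly. Their poses are not given: they have to be found in the camera images.
- rack: fixed plywood storage rack, 60 x 156 mm, in which the sign starts. Origin at the centre of its underside; slot along its y axis, 17 mm wide; slot floor 25 mm and walls 50 mm above the worktop. The sign lifts straight up out of it
- chart: sign (loose, 0.36 kg): white board with a blue disc and a picture of ear defenders on its face (-x side), wire leg on its back (+x): 12 mm thick (x), 130 mm wide (y), 175 mm high (z). Origin at the centre of its lower edge. It starts upright in the rack, its lower edge 25 mm over the worktop, its back away from the robot
- chart_leg (a joint): angle of the wire leg, rad: 0 folded on the back, 0.58 fully out at its stop; it stays where left (friction 0.08 N m). A U 84 mm wide, 143 mm from hinge to foot bar. 48 mm below the hinge a 10 mm pull bar with red ends runs along the sign's y from -120 to +120 mm, so 55 mm past both sides of the board, where it can be hooked or pushed towards the sign's +x with 2 N
- chart_hinge (a point): middle of the leg's hinge axis, which runs along the sign's y: 14 mm behind the board's centre plane, 155 mm above its lower edge
- chart_top (a point): middle of the sign's top edge. The back is free for fingers down to 60 mm below it between the two hinge blocks (y within +-22 mm)
- chart_edge_l (a point): one end (+y) of the sign's lower edge, in the middle of its thickness
- chart_edge_r (a point): other end (-y) of the sign's lower edge
- foot_l (a point): one end (+y) of the leg's foot bar, on its axis; bar radius 5 mm. With the leg fully out the sign stands on its lower back edge and this bar, 93 mm behind that edge, leaning back (top towards +x) by 0.335 rad
- foot_r (a point): other end (-y) of the leg's foot bar
- mat: fixed black rubber mat with a yellow border line, 160 mm (x) by 220 mm (y), 3 mm thick; origin at the centre of its underside, its -x side towards the robot
- rail: fixed rail: plywood base 70 x 400 mm, 12 mm thick, two posts at y = +-180 mm of radius 8 mm (black balls on top, up to 162 mm), and a square steel bar along its y axis. Origin at the centre of the underside
- rail_mid (a point): middle of the rail's bar, on its axis, 148 mm above the worktop; bar 14 x 14 mm, along y of the rail; axes as the rail's. There is room for four pairs, 80 mm apart
- muffs_1: orange ear defenders (loose, 0.15 kg, rigid; may be absent): an upside-down U in its own y-z plane, 132 mm wide (y), 131 mm high, standing on two cups. Origin at the underside, midway between them. Cups: 58 mm along x, y 37 to 66 mm either side, z 0 to 62 mm, 74 mm free between them. To hang it, the bar must run along its x axis, through the U, under the middle of the band
- muffs_2: green ear defenders (loose, 0.15 kg, rigid; may be absent): an upside-down U in its own y-z plane, 132 mm wide (y), 131 mm high, standing on two cups. Origin at the underside, midway between them. Cups: 58 mm along x, y 37 to 66 mm either side, z 0 to 62 mm, 74 mm free between them. To hang it, the bar must run along its x axis, through the U, under the middle of the band
- muffs_3: blue ear defenders (loose, 0.15 kg, rigid; may be absent): an upside-down U in its own y-z plane, 132 mm wide (y), 131 mm high, standing on two cups. Origin at the underside, midway between them. Cups: 58 mm along x, y 37 to 66 mm either side, z 0 to 62 mm, 74 mm free between them. To hang it, the bar must run along its x axis, through the U, under the middle of the band
- muffs_4: yellow ear defenders (loose, 0.15 kg, rigid; may be absent): an upside-down U in its own y-z plane, 132 mm wide (y), 131 mm high, standing on two cups. Origin at the underside, midway between them. Cups: 58 mm along x, y 37 to 66 mm either side, z 0 to 62 mm, 74 mm free between them. To hang it, the bar must run along its x axis, through the U, under the middle of the band
- band_1 (a point): underside of the orange pair's black band in the middle of its top, 124 mm above the pair's origin. Band: 22 mm wide along x, 6 mm thick, level for y = +-16 mm, then sloping down 11 mm to y = +-42 mm, then bending to the cups. Fingers that pinch the 22 mm width at y = +-28 mm clear a bar under the middle
- band_2 (a point): underside of the green pair's black band in the middle of its top, 124 mm above the pair's origin. Band: 22 mm wide along x, 6 mm thick, level for y = +-16 mm, then sloping down 11 mm to y = +-42 mm, then bending to the cups. Fingers that pinch the 22 mm width at y = +-28 mm clear a bar under the middle
- band_3 (a point): underside of the blue pair's black band in the middle of its top, 124 mm above the pair's origin. Band: 22 mm wide along x, 6 mm thick, level for y = +-16 mm, then sloping down 11 mm to y = +-42 mm, then bending to the cups. Fingers that pinch the 22 mm width at y = +-28 mm clear a bar under the middle
- band_4 (a point): underside of the yellow pair's black band in the middle of its top, 124 mm above the pair's origin. Band: 22 mm wide along x, 6 mm thick, level for y = +-16 mm, then sloping down 11 mm to y = +-42 mm, then bending to the cups. Fingers that pinch the 22 mm width at y = +-28 mm clear a bar under the middle
- nail_tin: bystander: round tin with a red lid, 73 mm across, 60 mm high; origin at its underside
- tape_measure: bystander: yellow tape measure lying on its side, 64 x 89 x 33 mm; origin at its underside
- marker: bystander: black and blue marker, 128 mm long; origin at its underside

How it is judged:
By the outcome, as a careful person would: the job done as asked, in the order asked, and still so for the second after the job is handed in, with the robot touching nothing.
Of muffs_1, muffs_2, muffs_3, muffs_4 only 3 to 4 are there at a start; the rules pass over those that are not, and their reading is None.
At some moment in a run one of muffs_1, muffs_2, muffs_3, muffs_4 may be knocked a few centimetres aside while the robot is not near it.
It also fails if it takes over 210 s, if anything falls off the work surface, if the arm or the gripper's body presses on something with over 40 N, if the wrist force passes 120 N, or if a joint passes its speed limit or range.

## Working session

There is one attempt and no reset: what is moved stays moved. The work goes in short steps, Python scripts to look and compute and a tool call to move; the robot and the scene stay as the last step left them, time stands still between calls to the robot, and variables do not carry over. Pictures are saved under pics/ and viewed, and the job is handed in when it is done.

Besides the shell and the picture viewer there is one more tool, called after "Call:" by a JSON object that holds its "method" and its "body", one argument or row to a line. carry_out: Moves the arm, as the interface text tells. Its arguments: {"type":"object","properties":{"increments":{"type":"array"},"force":{"type":"number"}},"required":["increments"]}

```bash
mkdir -p pics
cat > h.py <<'E'
from plant import *
import numpy as np, cv2
from scipy.spatial.transform import Rotation as R
def cam(n):
    c=read_camera(n); return c
def rot(c):
    o=np.array(c["orientation"],float)
    if o.shape==(3,3): return o
    return R.from_quat([o[1],o[2],o[3],o[0]]).as_matrix()
def ray(c,u,v,z):
    K=np.array(c["intrinsics"]);d=rot(c)@np.linalg.inv(K)@np.array([u,v,1.])
    p=np.array(c["position"],float);return p+d*(z-p[2])/d[2]
def proj(c,P):
    K=np.array(c["intrinsics"]);q=K@(rot(c).T@(np.array(P,float)-np.array(c["position"])));return q[:2]/q[2]
def tri(c1,uv1,c2,uv2):
    A=[];b=[]
    for c,(u,v) in((c1,uv1),(c2,uv2)):
        d=rot(c)@np.linalg.inv(np.array(c["intrinsics"]))@np.array([u,v,1.]);d/=np.linalg.norm(d)
        M=np.eye(3)-np.outer(d,d);A.append(M);b.append(M@np.array(c["position"]))
    return np.linalg.lstsq(np.vstack(A),np.hstack(b),rcond=None)[0]
def snap(tag):
    r={}
    for n in("top","scene"):
        c=cam(n);r[n]=c;cv2.imwrite(f"pics/{tag}_{n}.png",cv2.resize(c["img"],None,fx=1.5,fy=1.5,interpolation=cv2.INTER_CUBIC))
    return r
E
python3 - <<'E'
from h import *
r=snap("a")
for n in r: print(n,r[n]["position"],r[n]["orientation"],r[n]["intrinsics"])
s=observe();print(s)
E
```

```text
top [ 0.17573162 -0.03235231  1.86700066] [-0.07184897  0.71347508 -0.69327512  0.07183762] [[500.07768484   0.         266.09090117]
 [  0.         500.07768484 190.12714634]
 [  0.           0.           1.        ]]
scene [-0.19376852  0.7455816   1.39519818] [ 0.12316486 -0.34991974  0.87190676 -0.3196329 ] [[448.50743914   0.         256.55284815]
 [  0.         448.50743914 192.48447165]
 [  0.           0.           1.        ]]
{'time_s': 0.1, 'qpos': array([-1.28672249,  0.70704233, -0.02761232,  1.48488161,  0.02198747,
        0.95088508, -0.07547637]), 'joint_velocities': array([-4.74030207e-04, -1.38394287e-03,  1.40473690e-04,  5.20162905e-05,
        1.42297564e-03, -9.75081113e-05, -2.24528193e-03]), 'effort': array([ 1.09806271e-03, -8.84285474e+01,  1.23646080e+00, -2.36455053e+01,
        1.71222253e-02,  4.89070080e-03,  6.68537200e-05]), 'tool_pos': array([0.18395689, 0.54456789, 0.23088998]), 'ee_rot': array([ 2.73777609e-04,  8.12413538e-01,  5.83081499e-01, -3.66208497e-04]), 'contact_force': array([-0.34937831, -0.41612187, -0.10298345]), 'moment': array([-0.0262617 , -0.01779854,  0.02760265]), 'gripper_width': 0.08548860631114034}
```

View pics/a_top.png

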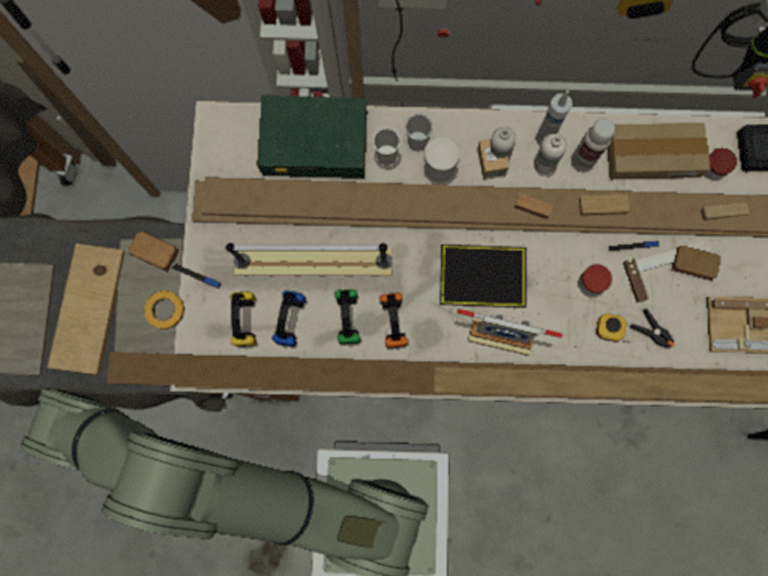

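View pics/a_scene.png

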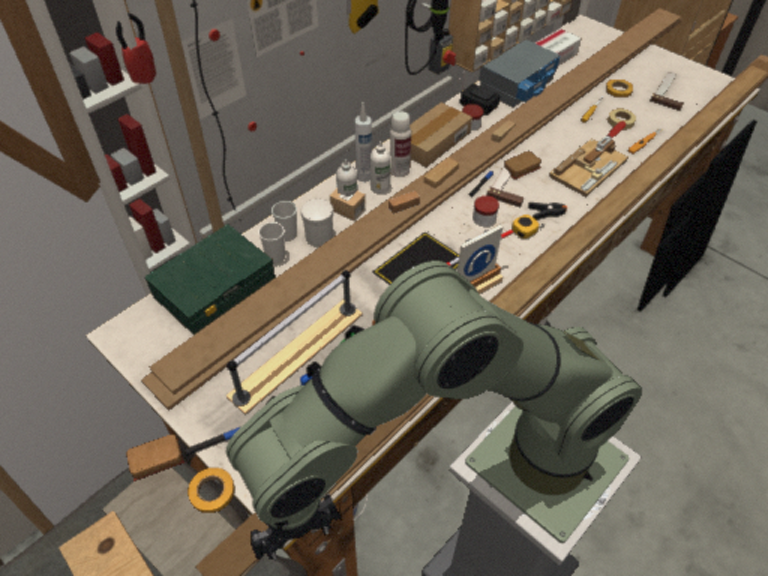

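The top view shows four muffs left to right at about (242,318) yellow, (288,318) blue, (347,317) green and (395,320) orange. The rail is at (315,262), the mat at (483,275), and the rack and sign at (505,332), with the red bar ends at (465,315) and (555,333).

Run:
```python
from h import *
c=cam("top");np.save("top.npy",c["img"])
im=c["img"]
a=im[150:250,140:280];cv2.imwrite("pics/b1.png",cv2.resize(a,None,fx=5.6,fy=5.6,interpolation=cv2.INTER_CUBIC))
a=im[150:250,280:420];cv2.imwrite("pics/b2.png",cv2.resize(a,None,fx=5.6,fy=5.6,interpolation=cv2.INTER_CUBIC))
for u,v,z in [(242/1.5,318/1.5,.127),(395/1.5,320/1.5,.127),(230/1.5,246/1.5,.15),(384/1.5,246/1.5,.155),(483/1.5,275/1.5,.003),(465/1.5,315/1.5,.13),(555/1.5,333/1.5,.13),(597/1.5,280/1.5,.06),(250/1.5,205/1.5,0.02),(250/1.5,360/1.5,0.02),(250/1.5,390/1.5,0.0)]: print(u,v,ray(c,u,v,z))
hsv=cv2.cvtColor(im,cv2.COLOR_BGR2HSV)
for u,v in [(242,298),(290,297),(347,295),(392,297),(555,333)]: print(hsv[int(v/1.5),int(u/1.5)])
```

```text
161.33333333333334 212.0 [0.44560037 0.3390744  0.127     ]
263.3333333333333 213.33333333333334 [ 0.45122111 -0.01983684  0.127     ]
153.33333333333334 164.0 [0.61296656 0.37463487 0.15      ]
256.0 164.0 [0.62226931 0.01106993 0.155     ]
322.0 183.33333333333334 [ 0.5931143  -0.23941499  0.003     ]
310.0 210.0 [ 0.46734516 -0.18364536  0.13      ]
370.0 222.0 [ 0.43084501 -0.39423201  0.13      ]
398.0 186.66666666666666 [ 0.57589467 -0.51416265  0.06      ]
166.66666666666666 136.66666666666666 [0.7561182  0.36215842 0.02      ]
166.66666666666666 240.0 [0.3582926  0.33483855 0.02      ]
166.66666666666666 260.0 [0.28628577 0.33373395 0.        ]
[ 23 201  75]
[120  28  27]
[ 8 36 28]
[81 81 22]
[  1 207 163]
```

View pics/b1.png

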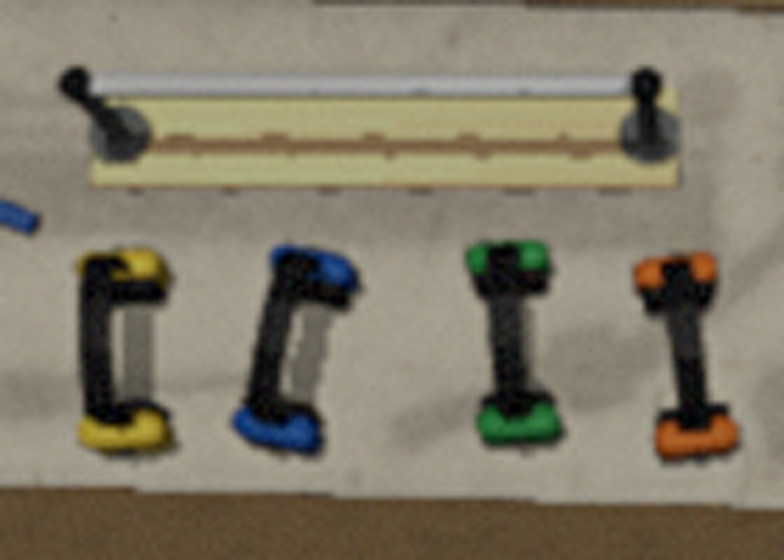

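View pics/b2.png

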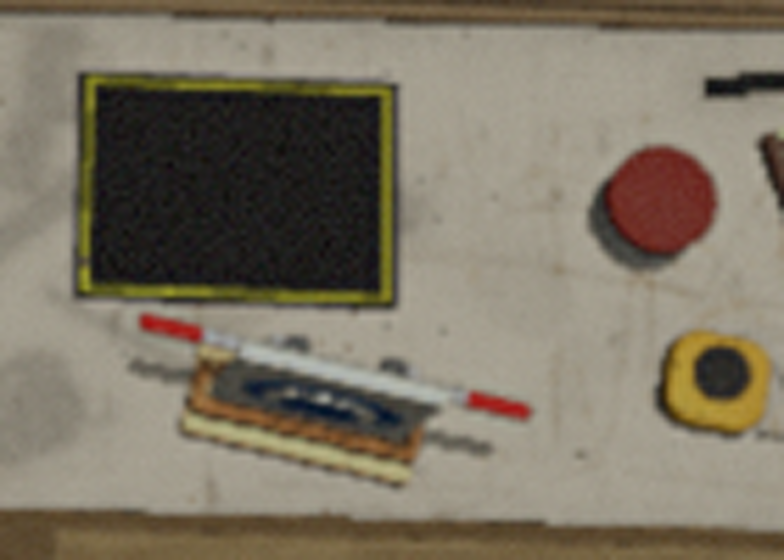

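```bash
cat > muff.py <<'E'
from h import *
HR={"orange":((4,120,60),(14,255,255)),"yellow":((18,120,60),(30,255,255)),"green":((55,100,40),(85,255,255)),"blue":((100,120,40),(122,255,255))}
def muffs(c,x0=130,x1=290,y0=185,y1=240,verbose=True):
    im=c["img"];hsv=cv2.cvtColor(im,cv2.COLOR_BGR2HSV);out={}
    for n,(lo,hi) in HR.items():
        m=np.zeros(hsv.shape[:2],np.uint8);m[y0:y1,x0:x1]=cv2.inRange(hsv,lo,hi)[y0:y1,x0:x1]
        k,l,st,ce=cv2.connectedComponentsWithStats(m)
        b=sorted([(st[i][4],i) for i in range(1,k) if st[i][4]>8],reverse=True)[:2]
        if len(b)<2: print(n,"blobs",b);continue
        b=sorted([i for _,i in b],key=lambda i:ce[i][1])  # far first
        far,near=b
        fe=st[far][1]; ne=st[near][1]+st[near][3]
        uc=(ce[far][0]+ce[near][0])/2
        xf=ray(c,ce[far][0],fe,.055)[0]; xn=ray(c,ce[near][0],ne,.0)[0]
        # dark band pixels between blobs
        r0=int(round(st[far][1]+st[far][3]+3)); r1=int(round(st[near][1]-3))
        pts=[]
        for v in range(r0,r1+1):
            seg=im[v,:].max(axis=1).astype(int); lo_=int(uc)-14;hi_=int(uc)+14
            w=np.clip(85-seg[lo_:hi_],0,60).astype(float)
            if w.sum()>0: pts.append(ray(c,(w*(np.arange(lo_,hi_))).sum()/w.sum(),v,.129))
        pts=np.array(pts)
        p=np.polyfit(pts[:,0],pts[:,1],1)
        f=ray(c,*ce[far],.058);g=ray(c,*ce[near],.04)
        xc=(xf+xn)/2
        out[n]=dict(x=xc,y=np.polyval(p,xc),yaw_band=np.degrees(np.arctan(p[0])),yaw_cup=np.degrees(np.arctan2(f[1]-g[1],f[0]-g[0])),len=xf-xn)
        if verbose: print(n,{a:round(float(v),4) for a,v in out[n].items()})
    return out
E
python3 - <<'E'
from muff import *
c=cam("top");muffs(c)
im=c["img"];g=im.max(axis=2)
# rail bar: bright strip
for u in (165,180,200,220,240,250):
    col=im[155:180,u].astype(int); print(u,[tuple(x) for x in col[5:16]])
E
```

```text
orange {'x': 0.4657, 'y': -0.0131, 'yaw_band': 10.8226, 'yaw_cup': 8.7209, 'len': 0.13}
yellow {'x': 0.4588, 'y': 0.3559, 'yaw_band': 5.5392, 'yaw_cup': 0.5231, 'len': 0.1306}
green {'x': 0.472, 'y': 0.0982, 'yaw_band': 5.8889, 'yaw_cup': -1.7806, 'len': 0.1269}
blue {'x': 0.4603, 'y': 0.244, 'yaw_band': -7.2996, 'yaw_cup': -16.0353, 'len': 0.1277}
165 [(np.int64(133), np.int64(147), np.int64(154)), (np.int64(134), np.int64(149), np.int64(156)), (np.int64(134), np.int64(146), np.int64(152)), (np.int64(144), np.int64(147), np.int64(149)), (np.int64(158), np.int64(159), np.int64(161)), (np.int64(160), np.int64(162), np.int64(162)), (np.int64(133), np.int64(136), np.int64(138)), (np.int64(94), np.int64(129), np.int64(133)), (np.int64(123), np.int64(172), np.int64(174)), (np.int64(123), np.int64(163), np.int64(166)), (np.int64(98), np.int64(124), np.int64(130))]
180 [(np.int64(131), np.int64(144), np.int64(153)), (np.int64(133), np.int64(147), np.int64(154)), (np.int64(135), np.int64(144), np.int64(150)), (np.int64(141), np.int64(144), np.int64(147)), (np.int64(158), np.int64(158), np.in
[... 1675 characters left out ...]
64(99), np.int64(130), np.int64(136)), (np.int64(119), np.int64(165), np.int64(173)), (np.int64(123), np.int64(167), np.int64(173)), (np.int64(122), np.int64(165), np.int64(172))]
250 [(np.int64(133), np.int64(148), np.int64(152)), (np.int64(133), np.int64(149), np.int64(155)), (np.int64(128), np.int64(141), np.int64(147)), (np.int64(140), np.int64(147), np.int64(149)), (np.int64(165), np.int64(167), np.int64(167)), (np.int64(164), np.int64(165), np.int64(164)), (np.int64(133), np.int64(134), np.int64(133)), (np.int64(96), np.int64(128), np.int64(134)), (np.int64(121), np.int64(167), np.int64(176)), (np.int64(122), np.int64(166), np.int64(175)), (np.int64(120), np.int64(162), np.int64(170))]
```

Run:
```python
from muff import *
c=cam("top");im=c["img"];hsv=cv2.cvtColor(im,cv2.COLOR_BGR2HSV)
print(ray(c,160,200,.129)-ray(c,160,220,.129))
for n,(lo,hi) in HR.items():
    m=np.zeros(hsv.shape[:2],np.uint8);m[185:240,130:290]=cv2.inRange(hsv,lo,hi)[185:240,130:290]
    k,l,st,ce=cv2.connectedComponentsWithStats(m)
    b=sorted(range(1,k),key=lambda i:-st[i][4])[:2]
    b.sort(key=lambda i:ce[i][1]);print(n,[st[i].tolist() for i in b])
    f,g=b
    P=ray(c,st[f][0]+st[f][2]/2-.5,st[f][1]+st[f][3]/2,.055);Q=ray(c,st[g][0]+st[g][2]/2-.5,st[g][1]+st[g][3]/2,.045)
    print("  bbox yaw",np.degrees(np.arctan2(P[1]-Q[1],P[0]-Q[0])), "mid",(P+Q)/2)
    rows=range(st[f][1]+st[f][3]+4,st[g][1]-3);pts=[]
    for v in rows:
        u0=int(ce[f][0]/2+ce[g][0]/2);s=im[v].max(axis=1)[u0-14:u0+14].astype(float)
        mn=s.min();w=np.clip(75-s,0,None);u=(w*np.arange(u0-14,u0+14)).sum()/w.sum();pts.append(ray(c,u,v,.129)[:2])
        if v in(min(rows),max(rows)):print(v,s.astype(int).tolist(),round(u,2))
    pts=np.array(pts);p=np.polyfit(pts[:,0],pts[:,1],1);print("  band yaw",np.degrees(np.arctan(p[0])),pts.mean(0))
```

```text
[0.07113614 0.00507721 0.        ]
orange [[253, 195, 15, 7, 53], [257, 224, 15, 8, 83]]
  bbox yaw 9.441496258228248 mid [ 0.46375873 -0.01434674  0.05      ]
206 [157, 153, 153, 155, 156, 159, 159, 146, 105, 74, 75, 65, 47, 41, 36, 44, 37, 58, 96, 127, 144, 149, 152, 155, 161, 162, 162, 160] 261.17
220 [134, 136, 137, 133, 137, 140, 148, 156, 159, 155, 148, 155, 165, 142, 41, 21, 15, 18, 22, 99, 151, 165, 166, 161, 160, 160, 151, 148] 263.16
  band yaw 9.611949956615982 [ 0.4520075  -0.01605307]
yellow [[154, 194, 16, 7, 52], [154, 223, 17, 8, 94]]
  bbox yaw 3.9482042787021587 mid [0.45683827 0.35393168 0.05      ]
205 [163, 164, 162, 165, 168, 145, 51, 28, 28, 30, 31, 46, 96, 123, 102, 108, 110, 105, 105, 128, 137, 151, 163, 164, 163, 164, 163, 162] 156.53
219 [134, 136, 139, 138, 139, 139, 100, 30, 16, 20, 19, 23, 62, 97, 93, 88, 91, 84, 85, 120, 146, 145, 143, 141, 144, 142, 141, 148] 157.18
  band yaw 7.393832840156465 [0.4448413  0.35512095]
green [[232, 193, 6, 5, 23], [225, 222, 15, 7, 77]]
  bbox yaw -2.7071648959371775 mid [0.47094318 0.09163146 0.05      ]
202 [161, 164, 164, 163, 166, 143, 61, 14, 21, 25, 32, 35, 33, 29, 26, 48, 59, 66, 104, 145, 164, 162, 162, 161, 160, 160, 163, 162] 229.79
218 [155, 152, 159, 157, 156, 152, 152, 155, 129, 63, 24, 20, 17, 14, 42, 70, 87, 105, 132, 139, 139, 137, 136, 136, 137, 134, 135, 137] 230.81
  band yaw 6.832504338498039 [0.45942161 0.0973897 ]
blue [[194, 195, 9, 7, 38], [182, 223, 15, 8, 74]]
  bbox yaw -15.111513906980049 mid [0.45833576 0.23720786 0.05      ]
206 [164, 165, 161, 163, 165, 154, 115, 37, 33, 37, 33, 46, 113, 137, 111, 108, 109, 106, 106, 121, 135, 135, 146, 163, 162, 161, 163, 166] 188.9
219 [147, 151, 150, 129, 58, 15, 18, 20, 20, 45, 112, 137, 105, 101, 101, 105, 133, 163, 163, 160, 161, 161, 159, 159, 160, 162, 160, 161] 186.59
  band yaw -7.012430631097807 [0.44621009 0.24606235]
```

Run:
```python
from muff import *
r={n:cam(n) for n in("top","scene")};c=r["top"]
for u in(165,200,250): print(u,ray(c,u,162.7,.155),ray(c,u,166.7,.141))
# balls in 5.6x crop: (75,80),(645,82)
for U,V in((75,80),(645,82)): print("ball",ray(c,140+U/5.6-.5,150+V/5.6-.5,.155))
# base corners
for U,V in((93,186),(678,186),(678,98)): print("base",ray(c,140+U/5.6-.5,150+V/5.6-.5,.012))
# mat corners (crop origin 280,150)
for U,V in((80,73),(398,86),(396,306),(76,297)): print("mat",ray(c,280+U/5.6-.5,150+V/5.6-.5,.003))
for U,V in((140,322),(530,412)): print("red",ray(c,280+U/5.6-.5,150+V/5.6-.5,.133))
for U,V in((182,432),(406,482)): print("rackfront bottom",ray(c,280+U/5.6-.5,150+V/5.6-.5,.0))
im=r["scene"]["img"]
a=im[140:220,280:380];cv2.imwrite("pics/c1.png",cv2.resize(a,None,fx=7,fy=7,interpolation=cv2.INTER_CUBIC))
```

```text
165 [0.61762845 0.33262079 0.155     ] [0.60657341 0.33458814 0.141     ]
200 [0.6212359  0.20904792 0.155     ] [0.61020124 0.21021213 0.141     ]
250 [0.626392   0.03242582 0.155     ] [0.61538647 0.03244226 0.141     ]
ball [0.61242777 0.37506139 0.155     ]
ball [0.62161237 0.01571975 0.155     ]
base [0.57519996 0.39140219 0.012     ]
base [ 0.58672495 -0.00504688  0.012     ]
base [ 0.64824236 -0.00316061  0.012     ]
mat [ 0.67197605 -0.13030869  0.003     ]
mat [ 0.66912809 -0.34892584  0.003     ]
mat [ 0.5155274  -0.34669391  0.003     ]
mat [ 0.51544626 -0.13029956  0.003     ]
red [ 0.47696895 -0.16393029  0.133     ]
red [ 0.42704478 -0.40803888  0.133     ]
rackfront bottom [ 0.42606249 -0.20315604  0.        ]
rackfront bottom [ 0.3967471  -0.35321829  0.        ]
```

View pics/c1.png

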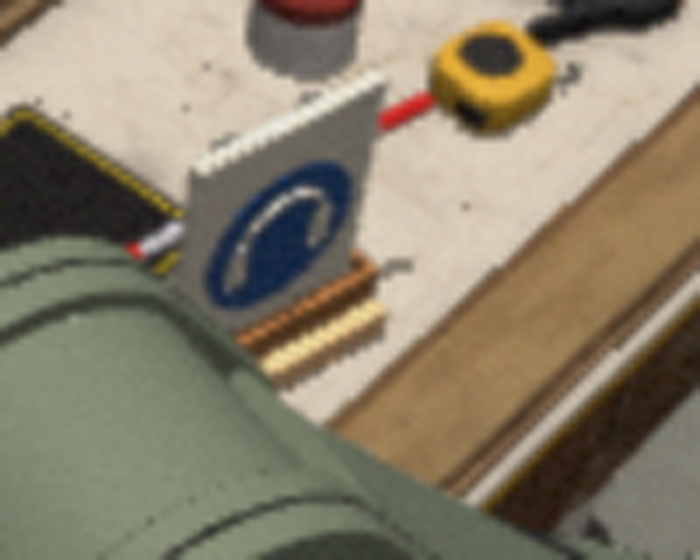

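Call:
{"method": "carry_out", "body": {
  "increments": [
    {"jaw": 0.3,"travel": [3.1,-2.4,0],"yaw": 3},
    {"jaw": 0.3,"travel": [3.1,-2.4,0],"yaw": 3},
    {"jaw": 0.3,"travel": [3.1,-2.4,0],"yaw": 3},
    {"jaw": 0.3,"travel": [3.1,-2.4,0],"yaw": 3},
    {"jaw": 0.3,"travel": [3.1,-2.4,0],"yaw": 3},
    {"jaw": 0.3,"travel": [3.1,-2.4,0],"yaw": 3},
    {"jaw": 0.3,"travel": [3.1,-2.4,0],"yaw": 3},
    {"jaw": 0.3,"travel": [3.0,-2.4,0],"yaw": 3}
  ],
  "force": 60
}}

```text
time_s: 1.02
tool_pos: [0.4325, 0.3512, 0.2313]
ee_rot: [0.0, 0.673, 0.74, 0.0]
contact_force: [0.5, 0.6, -0.7]
gripper_width: 0.0601
```

```bash
cat >> h.py <<'E'
def st():
    s=observe();q=s["ee_rot"];x=R.from_quat([q[1],q[2],q[3],q[0]]).as_matrix()[:,0]
    print("t %.2f tcp %s jawdir %.1f w %.4f F %s q %s"%(s["time_s"],np.round(s["tool_pos"],4),np.degrees(np.arctan2(x[1],x[0])),s["gripper_width"],np.round(s["contact_force"],1),np.round(s["qpos"],2)))
E
python3 -c "
from h import *
st();c=snap('d')"
```

```text
t 1.02 tcp [0.4325 0.3512 0.2313] jawdir 95.5 w 0.0601 F [ 0.5  0.6 -0.7] q [-0.63  0.68 -0.2   1.55  0.16  0.93  0.78]
```

View pics/d_top.png

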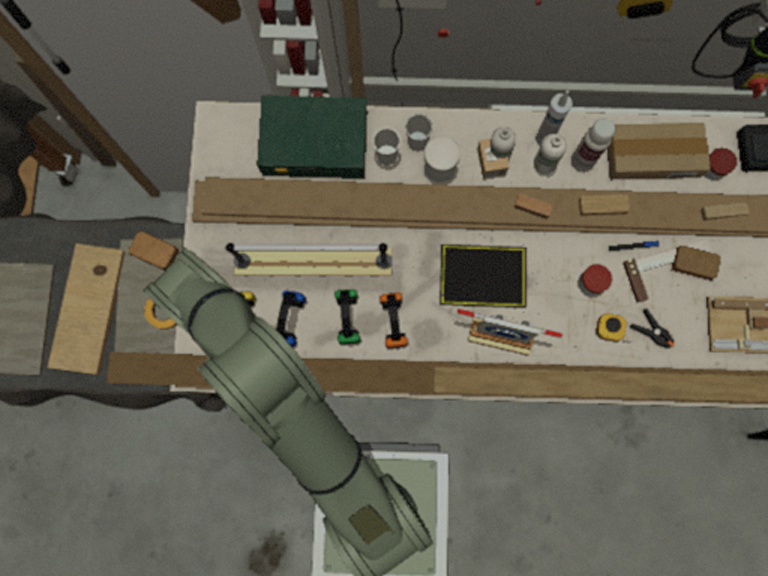

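View pics/d_scene.png

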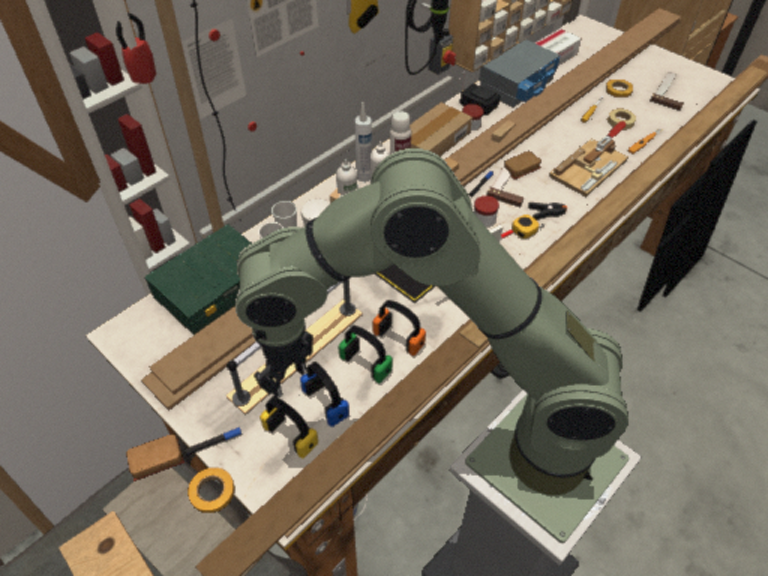

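The gripper hangs over the yellow pair, with its fingers at about (268,380) in the scene view. All four muffs stand at (290,425), (327,393), (365,352) and (400,325). I'll check the band positions against this view.

Run:
```python
from h import *
c=cam("scene");im=cv2.resize(c["img"],None,fx=1.5,fy=1.5)
print(proj(c,[.4325,.3512,.2313])*1.5)
for x,y,a in((.459,.356,5.5),(.460,.244,-7.5),(.472,.098,6),(.466,-.013,9.5)):
    d=np.array([np.cos(np.radians(a)),np.sin(np.radians(a))])
    for s in(-.042,-.028,0,.042):
        z=.130-(0 if abs(s)<.016 else (abs(s)-.016)*11/26)
        u=proj(c,[x+s*d[0],y+s*d[1],z])*1.5+.25;cv2.circle(im,tuple(int(round(k)) for k in u),2,(255,0,255),-1)
cv2.imwrite("pics/e.png",cv2.resize(im[280:480,230:450],None,fx=3.5,fy=3,interpolation=cv2.INTER_CUBIC))
```

```text
[288.94445255 387.8101636 ]
```

View pics/e.png

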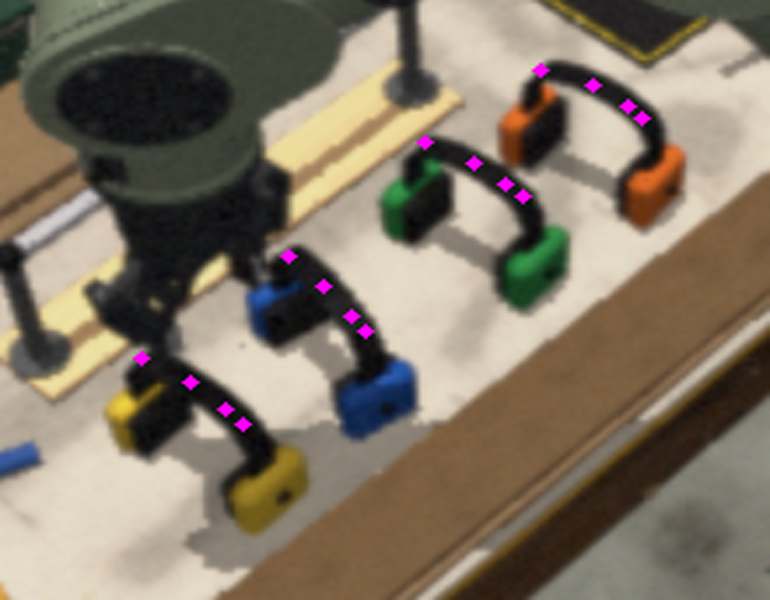

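Call:
{"method": "carry_out", "body": {
  "increments": [
    {"jaw": 0.4,"travel": [0,0.2,-2.6],"yaw": 0},
    {"jaw": 0.4,"travel": [0,0,-3.0],"yaw": 0},
    {"jaw": 0.4,"travel": [0,0,-3.0],"yaw": 0},
    {"jaw": 0.4,"travel": [0,0,-2.5],"yaw": 0},
    {"jaw": 0.4,"travel": [0,0,-2.0],"yaw": 0},
    {"jaw": 1,"travel": [0,0,0],"yaw": 0},
    {"jaw": 1,"travel": [0,0,0],"yaw": 0},
    {"jaw": 1,"travel": [0,0,0],"yaw": 0}
  ]
}}

```text
time_s: 1.83
tool_pos: [0.431, 0.3555, 0.1015]
ee_rot: [0.0, 0.673, 0.739, 0.001]
contact_force: [-0.2, -0.7, -2.2]
gripper_width: 0.0205
```

Call:
{"method": "carry_out", "body": {
  "increments": [
    {"jaw": 1,"travel": [0,0,0],"yaw": 0},
    {"jaw": 1,"travel": [0,0,0],"yaw": 0},
    {"jaw": 1,"travel": [0,0,0],"yaw": 0},
    {"jaw": 1,"travel": [0,0,0],"yaw": 0},
    {"jaw": 1,"travel": [0,0,0.5],"yaw": 0},
    {"jaw": 1,"travel": [0,0,1],"yaw": 0},
    {"jaw": 1,"travel": [0,0,1],"yaw": 0},
    {"jaw": 1,"travel": [0,0,1.5],"yaw": 0}
  ]
}}

```text
time_s: 2.5
tool_pos: [0.4309, 0.3546, 0.1411]
ee_rot: [0.0, 0.673, 0.739, -0.0]
contact_force: [-0.3, 0.5, -2.1]
gripper_width: 0.0206
```

```bash
python3 -c "
from h import *
st();c=snap('f');im=c['scene']['img'];cv2.imwrite('pics/f2.png',cv2.resize(im[190:320,140:270],None,fx=4.5,fy=4.5,interpolation=cv2.INTER_CUBIC))"
```

```text
t 2.50 tcp [0.4309 0.3546 0.1411] jawdir 95.3 w 0.0206 F [-0.3  0.5 -2.1] q [-0.65  0.8  -0.18  1.65  0.2   0.7   0.73]
```

View pics/f2.png

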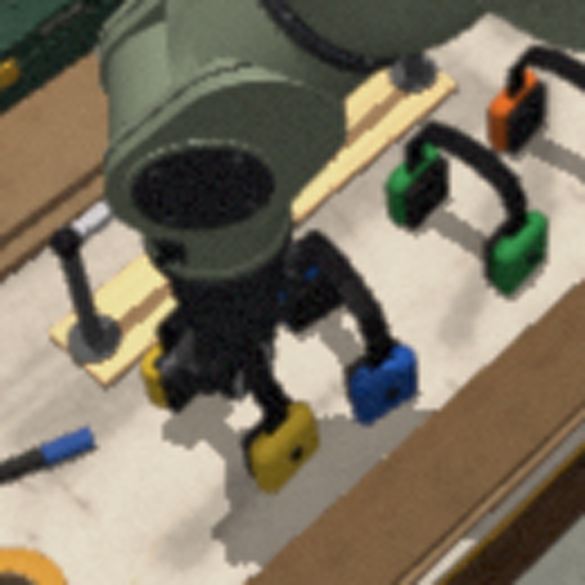

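Call:
{"method": "carry_out", "body": {
  "increments": [
    {"jaw": 1,"travel": [0,0,3.8],"yaw": 0},
    {"jaw": 1,"travel": [0,0,3.8],"yaw": 0},
    {"jaw": 1,"travel": [0,0,3.8],"yaw": -1},
    {"jaw": 1,"travel": [0,0,3.8],"yaw": -1},
    {"jaw": 1,"travel": [3.8,-1,0],"yaw": -1},
    {"jaw": 1,"travel": [3.8,-1,0],"yaw": -1},
    {"jaw": 1,"travel": [3.8,-1,0],"yaw": 0},
    {"jaw": 1,"travel": [4.0,-1,0],"yaw": 0}
  ]
}}

```text
time_s: 3.27
tool_pos: [0.5863, 0.3138, 0.2929]
ee_rot: [0.0, 0.699, 0.715, 0.0]
contact_force: [0.4, 1.3, -0.7]
gripper_width: 0.0205
```

Call:
{"method": "carry_out", "body": {
  "increments": [
    {"jaw": 1,"travel": [0,0,0],"yaw": 0},
    {"jaw": 1,"travel": [0,0,0],"yaw": 0},
    {"jaw": 1,"travel": [0,0,0],"yaw": 0},
    {"jaw": 1,"travel": [0,0,0],"yaw": 0},
    {"jaw": 1,"travel": [0,0,0],"yaw": 0},
    {"jaw": 1,"travel": [0,0,0],"yaw": 0},
    {"jaw": 1,"travel": [0,0,0],"yaw": 0},
    {"jaw": 1,"travel": [0,0,0],"yaw": 0}
  ]
}}

```text
time_s: 3.93
tool_pos: [0.5848, 0.3149, 0.2925]
ee_rot: [0.0, 0.699, 0.715, 0.0]
contact_force: [0.2, 0.3, -2.3]
gripper_width: 0.0212
```

```bash
python3 -c "
from h import *
st();c=snap('g');im=c['scene']['img'];cv2.imwrite('pics/g2.png',cv2.resize(im[150:320,120:290],None,fx=3.5,fy=3.5,interpolation=cv2.INTER_CUBIC));im=c['top']['img'];cv2.imwrite('pics/g3.png',cv2.resize(im[130:250,130:290],None,fx=4.5,fy=4.5,interpolation=cv2.INTER_CUBIC))"
```

```text
t 3.93 tcp [0.5848 0.3149 0.2925] jawdir 91.4 w 0.0212 F [ 0.2  0.3 -2.3] q [-0.47  0.82 -0.19  0.98  0.14  1.35  0.96]
```

View pics/g2.png

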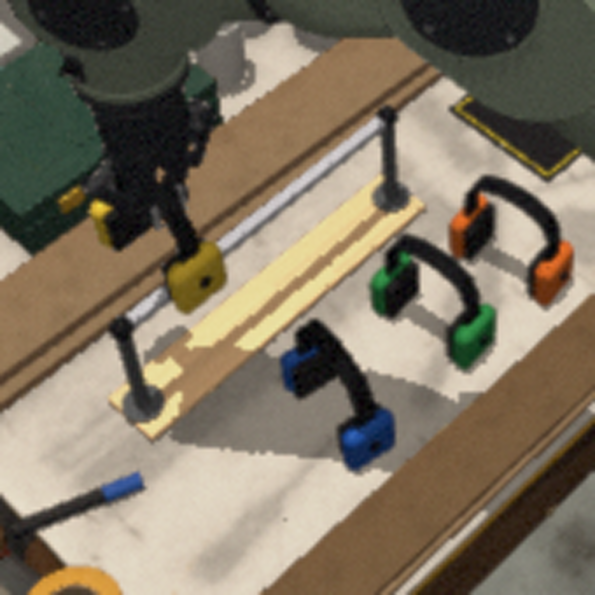

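View pics/g3.png

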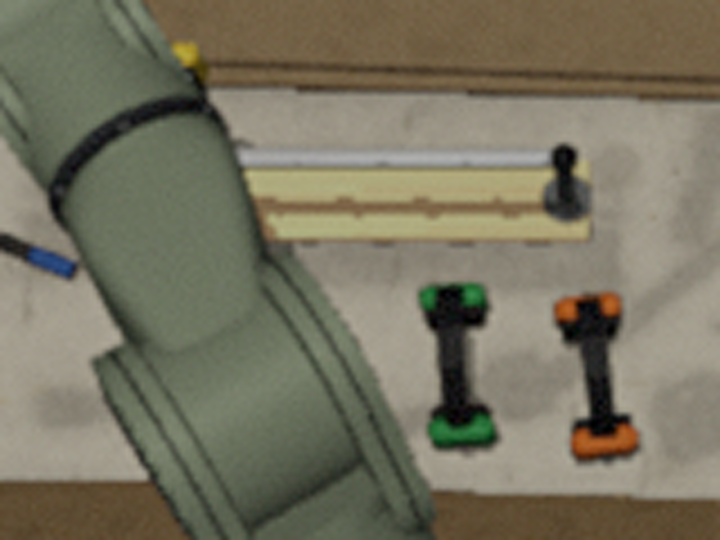

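```bash
python3 -c "
from h import *
c=cam('top');print(ray(c,130+187/4.5,130+42/4.5,.25))
c=cam('scene')
for x in(.577,.649):print([(proj(c,[x,.315,z])-[120,150])*3.5 for z in (.193,.255)])
for x in(.613-.066,.613+.066):print([(proj(c,[x,.315,z])-[120,150])*3.5 for z in (.193,.255)])
"
```

```text
[0.67495857 0.29592722 0.25      ]
[array([184.9051575 , 285.06915351]), array([175.68194452, 245.33306479])]
[array([136.21750835, 241.93792557]), array([125.59704693, 201.65365732])]
[array([205.81836053, 303.59566161]), array([197.21716397, 264.11408804])]
[array([116.53358037, 224.50040294]), array([105.3683969 , 184.01210288])]
```

Call:
{"method": "carry_out", "body": {
  "increments": [
    {"jaw": 1,"travel": [0.1,0,-2.5],"yaw": 0},
    {"jaw": 1,"travel": [0,0,-3],"yaw": 0},
    {"jaw": 1,"travel": [0,0,-3],"yaw": 0},
    {"jaw": 1,"travel": [0,0,-3],"yaw": 0},
    {"jaw": 1,"travel": [0,0,-2.5],"yaw": 0},
    {"jaw": 1,"travel": [0,0,-1],"yaw": 0},
    {"jaw": 1,"travel": [0,0,-0.5],"yaw": 0},
    {"jaw": 1,"travel": [0,0,0],"yaw": 0}
  ]
}}

```text
time_s: 4.8
tool_pos: [0.5861, 0.3148, 0.1373]
ee_rot: [0.0, 0.699, 0.715, -0.0]
contact_force: [-0.2, -0.4, -1.5]
gripper_width: 0.0212
```

Call:
{"method": "carry_out", "body": {
  "increments": [
    {"jaw": 1,"travel": [0,0,0],"yaw": 0},
    {"jaw": 1,"travel": [0,0,-0.2],"yaw": 0},
    {"jaw": 1,"travel": [0,0,-0.2],"yaw": 0},
    {"jaw": 1,"travel": [0,0,0],"yaw": 0},
    {"jaw": 1,"travel": [0,0,0],"yaw": 0},
    {"jaw": 1,"travel": [0,0,0],"yaw": 0},
    {"jaw": 1,"travel": [0,0,0],"yaw": 0},
    {"jaw": 1,"travel": [0,0,0],"yaw": 0}
  ]
}}

```text
time_s: 5.47
tool_pos: [0.5861, 0.3147, 0.1334]
ee_rot: [0.0, 0.699, 0.715, -0.0]
contact_force: [-0.1, 0.4, -1.9]
gripper_width: 0.0208
```

Call:
{"method": "carry_out", "body": {
  "increments": [
    {"jaw": 1,"travel": [0,0,-0.2],"yaw": 0},
    {"jaw": 1,"travel": [0,0,-0.1],"yaw": 0},
    {"jaw": 1,"travel": [0,0,0],"yaw": 0},
    {"jaw": 1,"travel": [0,0,0],"yaw": 0},
    {"jaw": 0.65,"travel": [0,0,0],"yaw": 0},
    {"jaw": 0.55,"travel": [0,0,0],"yaw": 0},
    {"jaw": 0.55,"travel": [0,0,0],"yaw": 0},
    {"jaw": 0.55,"travel": [0,0,0],"yaw": 0}
  ]
}}

```text
time_s: 6.13
tool_pos: [0.586, 0.3147, 0.1301]
ee_rot: [0.0, 0.699, 0.715, -0.0]
contact_force: [-0.0, -0.1, 0.5]
gripper_width: 0.0384
```

```bash
python3 -c "
from h import *
st();c=snap('k');im=c['scene']['img'];cv2.imwrite('pics/k2.png',cv2.resize(im[150:320,120:290],None,fx=3.5,fy=3.5,interpolation=cv2.INTER_CUBIC))"
```

```text
t 6.13 tcp [0.586  0.3147 0.1301] jawdir 91.3 w 0.0384 F [-0.  -0.1  0.5] q [-0.47  0.97 -0.18  1.22  0.18  0.96  0.92]
```

View pics/k2.png

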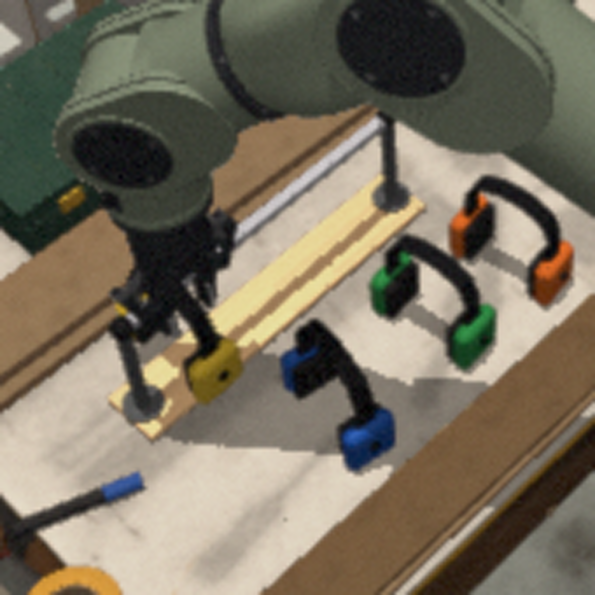

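Call:
{"method": "carry_out", "body": {
  "increments": [
    {"jaw": 0.55,"travel": [0,0,2.5],"yaw": 0},
    {"jaw": 0.55,"travel": [0,0,3.7],"yaw": 0},
    {"jaw": 0.55,"travel": [0,0,3.8],"yaw": 0},
    {"jaw": 0.4,"travel": [-3.7,-1.6,0],"yaw": -2.2},
    {"jaw": 0.4,"travel": [-3.7,-1.6,0],"yaw": -2.2},
    {"jaw": 0.4,"travel": [-3.7,-1.6,0],"yaw": -2.2},
    {"jaw": 0.4,"travel": [-3.7,-1.6,0],"yaw": -2.2},
    {"jaw": 0.4,"travel": [-0.6,-0.3,0],"yaw": 0}
  ]
}}

```text
time_s: 6.9
tool_pos: [0.4388, 0.2506, 0.2305]
ee_rot: [-0.0, 0.748, 0.664, -0.002]
contact_force: [-0.3, 0.4, 1.0]
gripper_width: 0.0515
```

```bash
python3 -c "
from h import *
st();c=snap('l');im=c['scene']['img'];cv2.imwrite('pics/l2.png',cv2.resize(im[150:320,120:290],None,fx=3.5,fy=3.5,interpolation=cv2.INTER_CUBIC))"
```

```text
t 6.90 tcp [0.4388 0.2506 0.2305] jawdir 83.2 w 0.0515 F [-0.3  0.4  1. ] q [-0.49  0.61 -0.16  1.73  0.12  0.82  0.74]
```

View pics/l2.png

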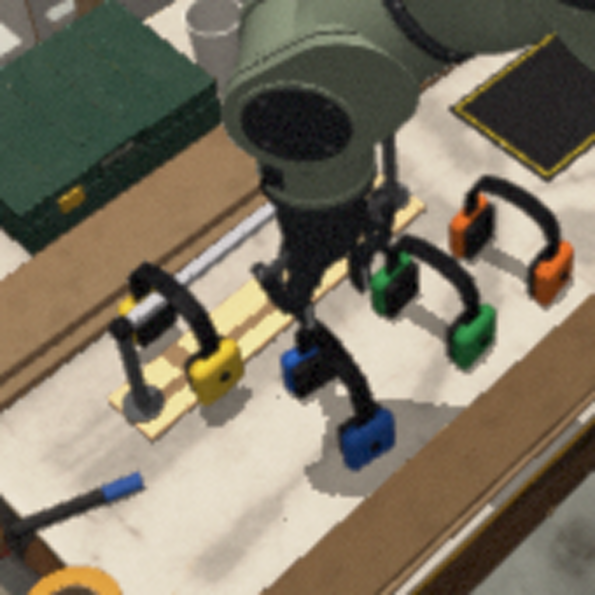

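Yellow is hanging on the bar, with its band at (150,280), and blue hasn't moved. Next is the blue grasp.

Call:
{"method": "carry_out", "body": {
  "increments": [
    {"jaw": 0.4,"travel": [0,0,-2.5],"yaw": -0.6},
    {"jaw": 0.4,"travel": [0,0,-3.0],"yaw": 0},
    {"jaw": 0.4,"travel": [0,0,-3.0],"yaw": 0},
    {"jaw": 0.4,"travel": [0,0,-2.5],"yaw": 0},
    {"jaw": 0.4,"travel": [0,0,-2.0],"yaw": 0},
    {"jaw": 1,"travel": [0,0,0],"yaw": 0},
    {"jaw": 1,"travel": [0,0,0],"yaw": 0},
    {"jaw": 1,"travel": [0,0,0],"yaw": 0}
  ]
}}

```text
time_s: 7.67
tool_pos: [0.4453, 0.2538, 0.1013]
ee_rot: [0.0, 0.751, 0.66, 0.001]
contact_force: [0.0, 0.2, -1.0]
gripper_width: 0.0207
```

Call:
{"method": "carry_out", "body": {
  "increments": [
    {"jaw": 1,"travel": [0,0,0],"yaw": 0},
    {"jaw": 1,"travel": [0,0,0],"yaw": 0},
    {"jaw": 1,"travel": [0,0,0],"yaw": 0},
    {"jaw": 1,"travel": [0,0,0],"yaw": 0},
    {"jaw": 1,"travel": [0,0,1],"yaw": 0},
    {"jaw": 1,"travel": [0,0,2],"yaw": 0},
    {"jaw": 1,"travel": [0,0,3],"yaw": 0},
    {"jaw": 1,"travel": [0,0,3],"yaw": 0}
  ]
}}

```text
time_s: 8.33
tool_pos: [0.4441, 0.2532, 0.192]
ee_rot: [-0.0, 0.751, 0.661, -0.0]
contact_force: [0.9, -0.0, -0.8]
gripper_width: 0.0208
```

Call:
{"method": "carry_out", "body": {
  "increments": [
    {"jaw": 1,"travel": [0,0,-3],"yaw": 0},
    {"jaw": 1,"travel": [0,0,-3],"yaw": 0},
    {"jaw": 1,"travel": [0,0,-2],"yaw": 0},
    {"jaw": 1,"travel": [0,0,-0.9],"yaw": 0},
    {"jaw": 1,"travel": [0,0,0],"yaw": 0},
    {"jaw": 1,"travel": [0,0,0],"yaw": 0},
    {"jaw": 0.6,"travel": [0,0,0],"yaw": 0},
    {"jaw": 0.4,"travel": [0,0,0],"yaw": 0}
  ]
}}

```text
time_s: 9.0
tool_pos: [0.4449, 0.2536, 0.1021]
ee_rot: [0.0, 0.751, 0.66, 0.001]
contact_force: [0.2, -0.6, -0.4]
gripper_width: 0.0439
```

Call:
{"method": "carry_out", "body": {
  "increments": [
    {"jaw": 0.4,"travel": [0,0,0],"yaw": 0},
    {"jaw": 0.4,"travel": [-0.6,0.1,0],"yaw": 0},
    {"jaw": 0.4,"travel": [-0.6,0.1,0],"yaw": 0},
    {"jaw": 0.4,"travel": [0,0,0],"yaw": 0},
    {"jaw": 1,"travel": [0,0,0],"yaw": 0},
    {"jaw": 1,"travel": [0,0,0],"yaw": 0},
    {"jaw": 1,"travel": [0,0,0],"yaw": 0},
    {"jaw": 1,"travel": [0,0,0],"yaw": 0}
  ]
}}

```text
time_s: 9.67
tool_pos: [0.4327, 0.2554, 0.1015]
ee_rot: [0.0, 0.751, 0.66, 0.0]
contact_force: [-1.4, 0.3, 4.8]
gripper_width: 0.0206
```

```bash
python3 -c "
from h import *
st();c=snap('m');im=c['scene']['img'];cv2.imwrite('pics/m2.png',cv2.resize(im[150:320,120:290],None,fx=3.5,fy=3.5,interpolation=cv2.INTER_CUBIC))"
```

```text
t 9.67 tcp [0.4327 0.2554 0.1015] jawdir 82.7 w 0.0206 F [-1.4  0.3  4.8] q [-0.54  0.81 -0.1   1.89  0.17  0.45  0.67]
```

View pics/m2.png

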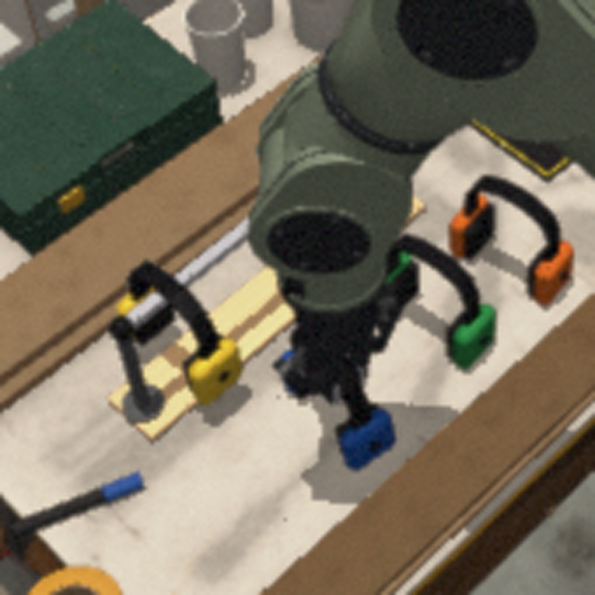

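Call:
{"method": "carry_out", "body": {
  "increments": [
    {"jaw": 1,"travel": [0,0,1],"yaw": 0},
    {"jaw": 1,"travel": [0,0,2.3],"yaw": 1.8},
    {"jaw": 1,"travel": [0,0,2.5],"yaw": 1.8},
    {"jaw": 1,"travel": [0,0,2.5],"yaw": 1.8},
    {"jaw": 1,"travel": [0,0,2.8],"yaw": 1.8},
    {"jaw": 1,"travel": [0,0,2.8],"yaw": 1.6},
    {"jaw": 1,"travel": [0,0,2.8],"yaw": 0},
    {"jaw": 1,"travel": [0,0,2.8],"yaw": 0}
  ]
}}

```text
time_s: 10.43
tool_pos: [0.4324, 0.2551, 0.2978]
ee_rot: [0.0, 0.698, 0.716, -0.0]
contact_force: [0.4, 0.1, -1.9]
gripper_width: 0.0204
```

Call:
{"method": "carry_out", "body": {
  "increments": [
    {"jaw": 1,"travel": [2.2,-0.3,0],"yaw": 0},
    {"jaw": 1,"travel": [2.2,-0.3,0],"yaw": 0},
    {"jaw": 1,"travel": [2.2,-0.3,0],"yaw": 0},
    {"jaw": 1,"travel": [2.2,-0.3,0],"yaw": 0},
    {"jaw": 1,"travel": [2.2,-0.3,0],"yaw": 0},
    {"jaw": 1,"travel": [2.2,-0.3,0],"yaw": 0},
    {"jaw": 1,"travel": [2.2,-0.3,0],"yaw": 0},
    {"jaw": 1,"travel": [0,0,0],"yaw": 0}
  ]
}}

```text
time_s: 11.1
tool_pos: [0.5893, 0.2326, 0.295]
ee_rot: [0.0, 0.699, 0.715, -0.001]
contact_force: [-0.2, -0.1, -2.5]
gripper_width: 0.0207
```

```bash
python3 -c "
from h import *
st();c=snap('n');im=c['scene']['img'];cv2.imwrite('pics/n2.png',cv2.resize(im[150:320,120:290],None,fx=3.5,fy=3.5,interpolation=cv2.INTER_CUBIC))"
```

```text
t 11.10 tcp [0.5893 0.2326 0.295 ] jawdir 91.3 w 0.0207 F [-0.2 -0.1 -2.5] q [-0.34  0.76 -0.21  1.12  0.15  1.28  1.06]
```

View pics/n2.png

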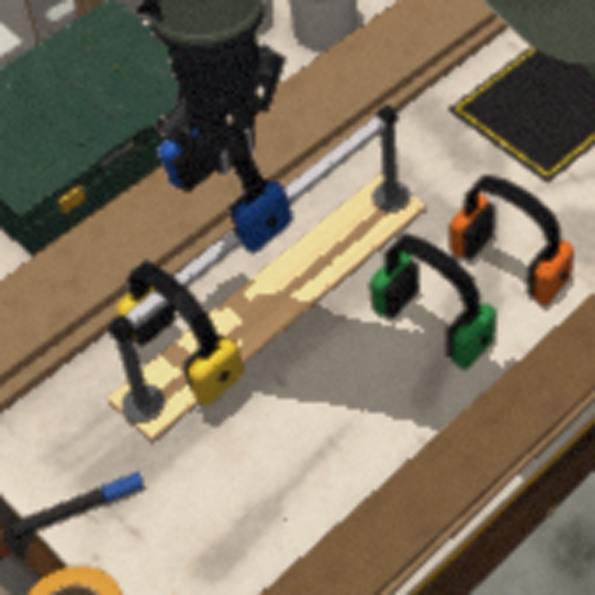

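Call:
{"method": "carry_out", "body": {
  "increments": [
    {"jaw": 1,"travel": [-0.2,0.1,-2.0],"yaw": 0},
    {"jaw": 1,"travel": [0,0,-2.8],"yaw": 0},
    {"jaw": 1,"travel": [0,0,-2.8],"yaw": 0},
    {"jaw": 1,"travel": [0,0,-2.8],"yaw": 0},
    {"jaw": 1,"travel": [0,0,-2.5],"yaw": 0},
    {"jaw": 1,"travel": [0,0,-1.7],"yaw": 0},
    {"jaw": 1,"travel": [0,0,-0.8],"yaw": 0},
    {"jaw": 1,"travel": [0,0,-0.4],"yaw": 0}
  ]
}}

```text
time_s: 11.87
tool_pos: [0.5839, 0.2356, 0.1377]
ee_rot: [-0.0, 0.698, 0.716, -0.001]
contact_force: [-0.2, -0.5, -1.0]
gripper_width: 0.0207
```

Call:
{"method": "carry_out", "body": {
  "increments": [
    {"jaw": 1,"travel": [0,0,-0.2],"yaw": 0},
    {"jaw": 1,"travel": [0,0,-0.2],"yaw": 0},
    {"jaw": 1,"travel": [0,0,-0.2],"yaw": 0},
    {"jaw": 1,"travel": [0,0,0],"yaw": 0},
    {"jaw": 0.65,"travel": [0,0,0],"yaw": 0},
    {"jaw": 0.55,"travel": [0,0,0],"yaw": 0},
    {"jaw": 0.55,"travel": [0,0,0],"yaw": 0},
    {"jaw": 0.55,"travel": [0,0,0],"yaw": 0}
  ]
}}

```text
time_s: 12.53
tool_pos: [0.5846, 0.2355, 0.1325]
ee_rot: [0.0, 0.698, 0.716, 0.0]
contact_force: [0.1, 0.1, -0.3]
gripper_width: 0.0384
```

Call:
{"method": "carry_out", "body": {
  "increments": [
    {"jaw": 0.55,"travel": [0,0,2],"yaw": 0},
    {"jaw": 0.55,"travel": [0,0,2.6],"yaw": 0},
    {"jaw": 0.55,"travel": [0,0,2.6],"yaw": 0},
    {"jaw": 0.55,"travel": [0,0,2.6],"yaw": 0},
    {"jaw": 0.4,"travel": [-1.5,-1.5,0],"yaw": 0.5},
    {"jaw": 0.4,"travel": [-1.5,-1.5,0],"yaw": 0.7},
    {"jaw": 0.4,"travel": [-1.5,-1.5,0],"yaw": 0.7},
    {"jaw": 0.4,"travel": [-1.5,-1.5,0],"yaw": 0.7}
  ]
}}

```text
time_s: 13.2
tool_pos: [0.5237, 0.1748, 0.2305]
ee_rot: [0.0, 0.681, 0.732, 0.0]
contact_force: [0.9, -0.0, -1.1]
gripper_width: 0.0511
```

Call:
{"method": "carry_out", "body": {
  "increments": [
    {"jaw": 0.4,"travel": [-1.5,-1.5,0],"yaw": 0.7},
    {"jaw": 0.4,"travel": [-1.5,-1.5,0],"yaw": 0.7},
    {"jaw": 0.4,"travel": [-1.5,-1.5,0],"yaw": 0.7},
    {"jaw": 0.4,"travel": [-1.5,-1.5,0],"yaw": 0},
    {"jaw": 0.4,"travel": [-1.5,-1.5,0],"yaw": 0},
    {"jaw": 0.4,"travel": [-0.6,-0.5,0],"yaw": 0},
    {"jaw": 0.4,"travel": [0,0,0],"yaw": 0},
    {"jaw": 0.4,"travel": [0,0,0],"yaw": 0}
  ]
}}

```text
time_s: 13.87
tool_pos: [0.4441, 0.0958, 0.2306]
ee_rot: [0.0, 0.668, 0.744, 0.0]
contact_force: [0.0, -0.1, -0.2]
gripper_width: 0.051
```

```bash
python3 -c "
from h import *
st();c=snap('o');im=c['scene']['img'];cv2.imwrite('pics/o2.png',cv2.resize(im[150:320,120:290],None,fx=3.5,fy=3.5,interpolation=cv2.INTER_CUBIC))"
```

```text
t 13.87 tcp [0.4441 0.0958 0.2306] jawdir 96.2 w 0.0510 F [ 0.  -0.1 -0.2] q [-0.13  0.54 -0.26  1.9   0.2   0.72  1.18]
```

View pics/o2.png

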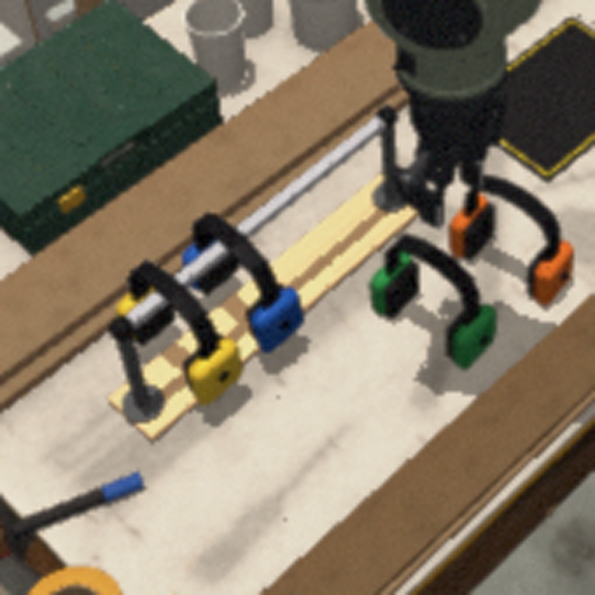

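Blue now hangs beside yellow, with bands at about (205,230) and (150,275). Green and orange are where they were. Next is the green grasp.

Call:
{"method": "carry_out", "body": {
  "increments": [
    {"jaw": 0.4,"travel": [0,0,-2.5],"yaw": 0},
    {"jaw": 0.4,"travel": [0,0,-3.0],"yaw": 0},
    {"jaw": 0.4,"travel": [0,0,-3.0],"yaw": 0},
    {"jaw": 0.4,"travel": [0,0,-2.5],"yaw": 0},
    {"jaw": 0.4,"travel": [0,0,-2.0],"yaw": 0},
    {"jaw": 0.4,"travel": [0,0,0],"yaw": 0},
    {"jaw": 1,"travel": [0,0,0],"yaw": 0},
    {"jaw": 1,"travel": [0,0,0],"yaw": 0}
  ]
}}

```text
time_s: 14.63
tool_pos: [0.4441, 0.0959, 0.1012]
ee_rot: [0.0, 0.668, 0.744, 0.0]
contact_force: [0.4, 0.4, -0.3]
gripper_width: 0.0281
```

Call:
{"method": "carry_out", "body": {
  "increments": [
    {"jaw": 1,"travel": [0,0,0],"yaw": 0},
    {"jaw": 1,"travel": [0,0,0],"yaw": 0},
    {"jaw": 1,"travel": [0,0,0],"yaw": 0},
    {"jaw": 1,"travel": [0,0,0],"yaw": 0},
    {"jaw": 1,"travel": [0,0,1],"yaw": 0},
    {"jaw": 1,"travel": [0,0,1.5],"yaw": 0},
    {"jaw": 1,"travel": [0,0,2],"yaw": 0},
    {"jaw": 1,"travel": [0,0,2.5],"yaw": 0}
  ]
}}

```text
time_s: 15.3
tool_pos: [0.4432, 0.0954, 0.1713]
ee_rot: [-0.0, 0.668, 0.744, -0.0]
contact_force: [-0.1, 0.5, -1.3]
gripper_width: 0.0204
```

```bash
python3 -c "
from h import *
st();c=snap('p');im=c['scene']['img'];cv2.imwrite('pics/p2.png',cv2.resize(im[150:320,120:290],None,fx=3.5,fy=3.5,interpolation=cv2.INTER_CUBIC))"
```

```text
t 15.30 tcp [0.4432 0.0954 0.1713] jawdir 96.2 w 0.0204 F [-0.1  0.5 -1.3] q [-0.15  0.64 -0.22  1.99  0.25  0.54  1.13]
```

View pics/p2.png

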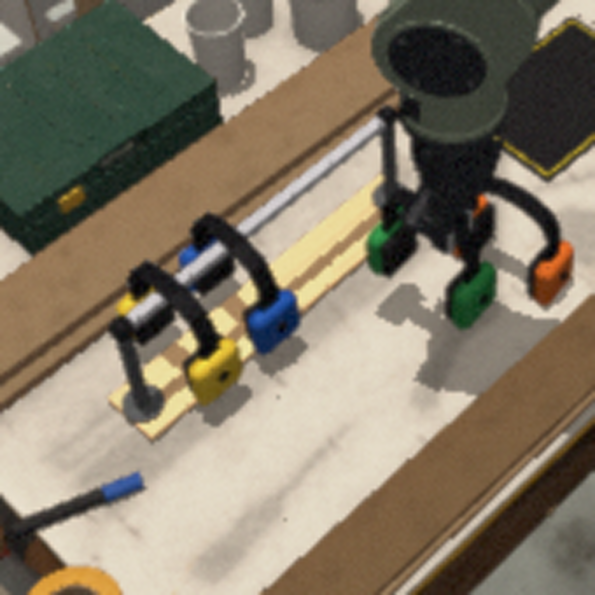

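Call:
{"method": "carry_out", "body": {
  "increments": [
    {"jaw": 1,"travel": [0,0,2.5],"yaw": -1},
    {"jaw": 1,"travel": [0,0,3],"yaw": -1},
    {"jaw": 1,"travel": [0,0,3],"yaw": -1},
    {"jaw": 1,"travel": [0,0,3],"yaw": -1},
    {"jaw": 1,"travel": [0.5,0,1],"yaw": -0.8},
    {"jaw": 1,"travel": [1.7,0.7,0],"yaw": 0},
    {"jaw": 1,"travel": [1.8,0.7,0],"yaw": 0},
    {"jaw": 1,"travel": [1.8,0.7,0],"yaw": 0}
  ]
}}

```text
time_s: 16.07
tool_pos: [0.5023, 0.1166, 0.2957]
ee_rot: [0.0, 0.699, 0.715, 0.0]
contact_force: [0.4, -0.2, -1.1]
gripper_width: 0.0205
```

Call:
{"method": "carry_out", "body": {
  "increments": [
    {"jaw": 1,"travel": [1.8,0.7,0],"yaw": 0},
    {"jaw": 1,"travel": [1.8,0.7,0],"yaw": 0},
    {"jaw": 1,"travel": [1.8,0.7,0],"yaw": 0},
    {"jaw": 1,"travel": [1.8,0.7,0],"yaw": 0},
    {"jaw": 1,"travel": [1.5,0.9,0],"yaw": 0},
    {"jaw": 1,"travel": [0,0,0],"yaw": 0},
    {"jaw": 1,"travel": [0,0,0],"yaw": 0},
    {"jaw": 1,"travel": [0,0,0],"yaw": 0}
  ]
}}

```text
time_s: 16.73
tool_pos: [0.5882, 0.1532, 0.2953]
ee_rot: [0.0, 0.699, 0.716, -0.0]
contact_force: [-0.0, -0.4, -1.4]
gripper_width: 0.0205
```

```bash
python3 -c "
from h import *
st();c=snap('q');im=c['scene']['img'];cv2.imwrite('pics/q2.png',cv2.resize(im[150:320,120:290],None,fx=3.5,fy=3.5,interpolation=cv2.INTER_CUBIC))"
```

```text
t 16.73 tcp [0.5882 0.1532 0.2953] jawdir 91.4 w 0.0205 F [-0.  -0.4 -1.4] q [-0.2   0.71 -0.24  1.24  0.17  1.22  1.15]
```

View pics/q2.png

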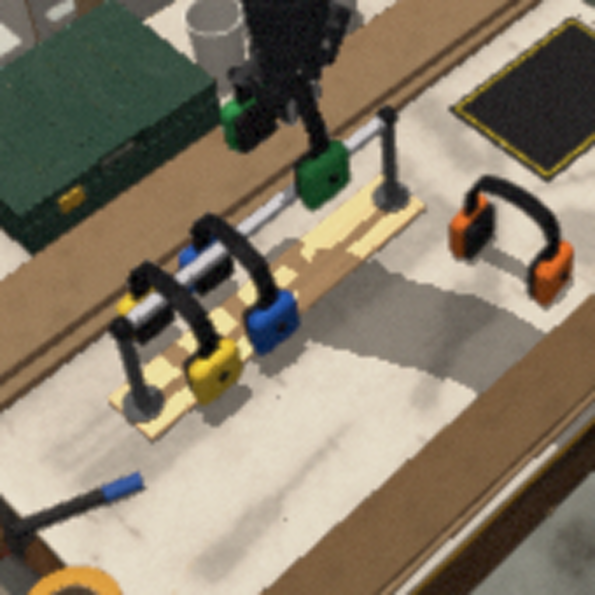

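Call:
{"method": "carry_out", "body": {
  "increments": [
    {"jaw": 1,"travel": [0,0.1,-2.0],"yaw": 0},
    {"jaw": 1,"travel": [0,0,-2.8],"yaw": 0},
    {"jaw": 1,"travel": [0,0,-2.8],"yaw": 0},
    {"jaw": 1,"travel": [0,0,-2.8],"yaw": 0},
    {"jaw": 1,"travel": [0,0,-2.5],"yaw": 0},
    {"jaw": 1,"travel": [0,0,-1.7],"yaw": 0},
    {"jaw": 1,"travel": [0,0,-0.8],"yaw": 0},
    {"jaw": 1,"travel": [0,0,-0.4],"yaw": 0}
  ]
}}

```text
time_s: 17.5
tool_pos: [0.5882, 0.1542, 0.1368]
ee_rot: [-0.0, 0.699, 0.715, -0.0]
contact_force: [-0.1, 0.2, -0.9]
gripper_width: 0.0208
```

Call:
{"method": "carry_out", "body": {
  "increments": [
    {"jaw": 1,"travel": [0,0,-0.2],"yaw": 0},
    {"jaw": 1,"travel": [0,0,-0.2],"yaw": 0},
    {"jaw": 1,"travel": [0,0,-0.2],"yaw": 0},
    {"jaw": 1,"travel": [0,0,0],"yaw": 0},
    {"jaw": 0.65,"travel": [0,0,0],"yaw": 0},
    {"jaw": 0.55,"travel": [0,0,0],"yaw": 0},
    {"jaw": 0.55,"travel": [0,0,0],"yaw": 0},
    {"jaw": 0.55,"travel": [0,0,0],"yaw": 0}
  ]
}}

```text
time_s: 18.17
tool_pos: [0.5886, 0.1545, 0.1315]
ee_rot: [0.0, 0.699, 0.716, 0.0]
contact_force: [-0.5, -1.1, -0.2]
gripper_width: 0.0384
```

Call:
{"method": "carry_out", "body": {
  "increments": [
    {"jaw": 0.55,"travel": [0,0,2],"yaw": 0},
    {"jaw": 0.55,"travel": [0,0,2.6],"yaw": 0},
    {"jaw": 0.55,"travel": [0,0,2.6],"yaw": 0},
    {"jaw": 0.55,"travel": [0,0,2.7],"yaw": 0},
    {"jaw": 0.4,"travel": [-1.5,-1.7,0],"yaw": 1},
    {"jaw": 0.4,"travel": [-1.5,-1.7,0],"yaw": 1},
    {"jaw": 0.4,"travel": [-1.5,-1.7,0],"yaw": 1},
    {"jaw": 0.4,"travel": [-1.5,-1.7,0],"yaw": 1}
  ]
}}

```text
time_s: 18.83
tool_pos: [0.5277, 0.0857, 0.2305]
ee_rot: [0.0, 0.673, 0.74, 0.0]
contact_force: [0.3, -0.1, -0.0]
gripper_width: 0.0512
```

Call:
{"method": "carry_out", "body": {
  "increments": [
    {"jaw": 0.4,"travel": [-1.5,-1.7,0],"yaw": 1},
    {"jaw": 0.4,"travel": [-1.5,-1.7,0],"yaw": 1},
    {"jaw": 0.4,"travel": [-1.5,-1.7,0],"yaw": 1},
    {"jaw": 0.4,"travel": [-1.5,-1.7,0],"yaw": 1.1},
    {"jaw": 0.4,"travel": [-1.5,-1.7,0],"yaw": 0},
    {"jaw": 0.4,"travel": [-1.6,-1.9,0],"yaw": 0},
    {"jaw": 0.4,"travel": [0,0,0],"yaw": 0},
    {"jaw": 0.4,"travel": [0,0,0],"yaw": 0}
  ]
}}

```text
time_s: 19.5
tool_pos: [0.4374, -0.0183, 0.2307]
ee_rot: [0.0, 0.647, 0.763, 0.0]
contact_force: [-0.0, -0.2, 0.1]
gripper_width: 0.0515
```

```bash
python3 -c "
from h import *
st();c=snap('r');im=c['scene']['img'];cv2.imwrite('pics/r2.png',cv2.resize(im[150:320,120:290],None,fx=3.5,fy=3.5,interpolation=cv2.INTER_CUBIC))"
```

```text
t 19.50 tcp [ 0.4374 -0.0183  0.2307] jawdir 99.4 w 0.0515 F [-0.  -0.2  0.1] q [ 0.16  0.52 -0.31  1.95  0.24  0.7   1.44]
```

View pics/r2.png

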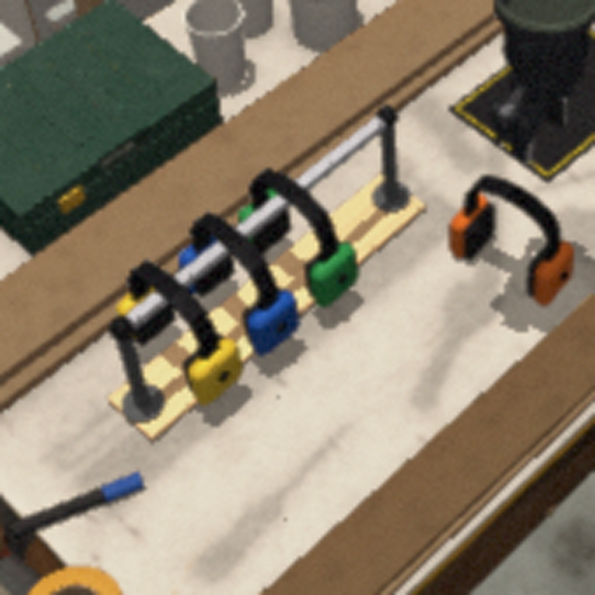

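View pics/r_top.png

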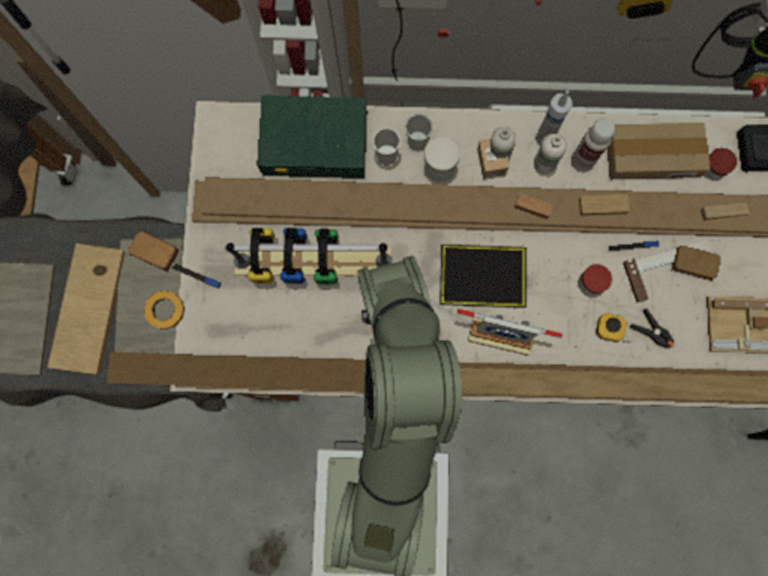

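Three pairs hang on the bar: yellow at (260,255), blue at (293,255) and green at (326,255) in the top view. Orange hasn't moved, so I'll grasp it next.

Call:
{"method": "carry_out", "body": {
  "increments": [
    {"jaw": 0.4,"travel": [0,0,-2.5],"yaw": 0},
    {"jaw": 0.4,"travel": [0,0,-3.0],"yaw": 0},
    {"jaw": 0.4,"travel": [0,0,-3.0],"yaw": 0},
    {"jaw": 0.4,"travel": [0,0,-2.5],"yaw": 0},
    {"jaw": 0.4,"travel": [0,0,-2.0],"yaw": 0},
    {"jaw": 0.4,"travel": [0,0,0],"yaw": 0},
    {"jaw": 1,"travel": [0,0,0],"yaw": 0},
    {"jaw": 1,"travel": [0,0,0],"yaw": 0}
  ]
}}

```text
time_s: 20.27
tool_pos: [0.4381, -0.0172, 0.1013]
ee_rot: [0.0, 0.646, 0.763, 0.0]
contact_force: [-0.8, -0.3, 0.7]
gripper_width: 0.0278
```

Call:
{"method": "carry_out", "body": {
  "increments": [
    {"jaw": 1,"travel": [0,0,0],"yaw": 0},
    {"jaw": 1,"travel": [0,0,0],"yaw": 0},
    {"jaw": 1,"travel": [0,0,0],"yaw": 0},
    {"jaw": 1,"travel": [0,0,0],"yaw": 0},
    {"jaw": 1,"travel": [0,0,1],"yaw": 0},
    {"jaw": 1,"travel": [0,0,1.5],"yaw": 0},
    {"jaw": 1,"travel": [0,0,2],"yaw": 0},
    {"jaw": 1,"travel": [0,0,2.5],"yaw": 0}
  ]
}}

```text
time_s: 20.93
tool_pos: [0.4372, -0.0175, 0.1713]
ee_rot: [-0.0, 0.646, 0.763, -0.0]
contact_force: [0.4, 0.2, -1.1]
gripper_width: 0.0205
```

Call:
{"method": "carry_out", "body": {
  "increments": [
    {"jaw": 1,"travel": [0,0,2.5],"yaw": -2},
    {"jaw": 1,"travel": [0,0,3],"yaw": -2},
    {"jaw": 1,"travel": [0,0,3],"yaw": -2},
    {"jaw": 1,"travel": [0,0,3],"yaw": -2},
    {"jaw": 1,"travel": [0.5,0,1],"yaw": 0},
    {"jaw": 1,"travel": [1.7,1,0],"yaw": 0},
    {"jaw": 1,"travel": [1.8,1,0],"yaw": 0},
    {"jaw": 1,"travel": [1.8,1,0],"yaw": 0}
  ]
}}

```text
time_s: 21.6
tool_pos: [0.4961, 0.0128, 0.2965]
ee_rot: [0.001, 0.698, 0.716, 0.001]
contact_force: [-0.1, -0.6, -2.0]
gripper_width: 0.0204
```

Call:
{"method": "carry_out", "body": {
  "increments": [
    {"jaw": 1,"travel": [1.9,1.2,0],"yaw": 0},
    {"jaw": 1,"travel": [1.9,1.2,0],"yaw": 0},
    {"jaw": 1,"travel": [1.9,1.2,0],"yaw": 0},
    {"jaw": 1,"travel": [1.9,1.2,0],"yaw": 0},
    {"jaw": 1,"travel": [2.0,1.2,0],"yaw": 0},
    {"jaw": 1,"travel": [0,0,0],"yaw": 0},
    {"jaw": 1,"travel": [0,0,0],"yaw": 0},
    {"jaw": 1,"travel": [0,0,0],"yaw": 0}
  ]
}}

```text
time_s: 22.27
tool_pos: [0.5911, 0.0721, 0.2958]
ee_rot: [0.0, 0.698, 0.716, -0.0]
contact_force: [-0.4, -0.4, -1.9]
gripper_width: 0.0206
```

```bash
python3 -c "
from h import *
st();c=snap('s');im=c['scene']['img'];cv2.imwrite('pics/s2.png',cv2.resize(im[120:320,120:320],None,fx=3,fy=3,interpolation=cv2.INTER_CUBIC))"
```

```text
t 22.27 tcp [0.5911 0.0721 0.2958] jawdir 91.5 w 0.0206 F [-0.4 -0.4 -1.9] q [-0.04  0.69 -0.28  1.29  0.19  1.19  1.26]
```

View pics/s2.png

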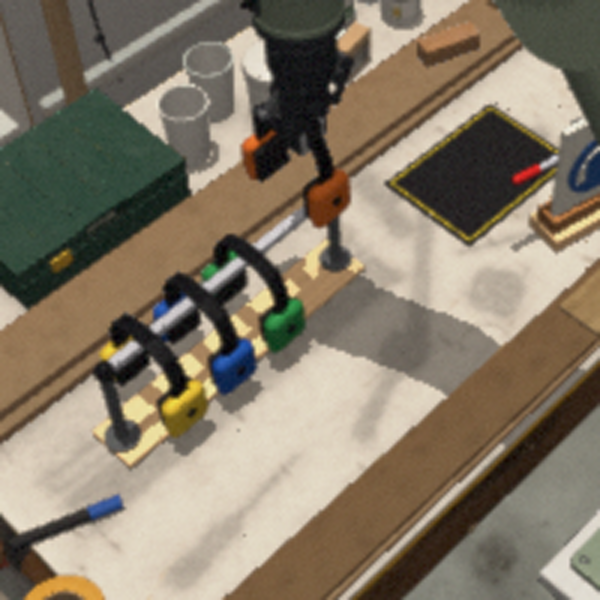

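Call:
{"method": "carry_out", "body": {
  "increments": [
    {"jaw": 1,"travel": [0,0.2,-2.0],"yaw": 0},
    {"jaw": 1,"travel": [0,0,-2.8],"yaw": 0},
    {"jaw": 1,"travel": [0,0,-2.8],"yaw": 0},
    {"jaw": 1,"travel": [0,0,-2.8],"yaw": 0},
    {"jaw": 1,"travel": [0,0,-2.5],"yaw": 0},
    {"jaw": 1,"travel": [0,0,-1.7],"yaw": 0},
    {"jaw": 1,"travel": [0,0,-0.8],"yaw": 0},
    {"jaw": 1,"travel": [0,0,-0.4],"yaw": 0}
  ]
}}

```text
time_s: 23.03
tool_pos: [0.5912, 0.0741, 0.1369]
ee_rot: [-0.0, 0.698, 0.716, -0.0]
contact_force: [0.3, 0.1, -1.7]
gripper_width: 0.0202
```

Call:
{"method": "carry_out", "body": {
  "increments": [
    {"jaw": 1,"travel": [0,0,-0.2],"yaw": 0},
    {"jaw": 1,"travel": [0,0,-0.2],"yaw": 0},
    {"jaw": 1,"travel": [0,0,-0.2],"yaw": 0},
    {"jaw": 1,"travel": [0,0,0],"yaw": 0},
    {"jaw": 0.65,"travel": [0,0,0],"yaw": 0},
    {"jaw": 0.55,"travel": [0,0,0],"yaw": 0},
    {"jaw": 0.55,"travel": [0,0,0],"yaw": 0},
    {"jaw": 0.55,"travel": [0,0,0],"yaw": 0}
  ]
}}

```text
time_s: 23.7
tool_pos: [0.5916, 0.0744, 0.1314]
ee_rot: [0.0, 0.698, 0.716, 0.0]
contact_force: [0.0, 0.8, 0.6]
gripper_width: 0.0386
```

Call:
{"method": "carry_out", "body": {
  "increments": [
    {"jaw": 0.55,"travel": [0,0,2],"yaw": 0},
    {"jaw": 0.55,"travel": [0,0,2.6],"yaw": 0},
    {"jaw": 0.55,"travel": [0,0,2.6],"yaw": 0},
    {"jaw": 0.55,"travel": [0,0,2.7],"yaw": 0},
    {"jaw": 0.8,"travel": [-1.8,-2,0],"yaw": 0},
    {"jaw": 1,"travel": [-2,-2,0],"yaw": 0},
    {"jaw": 1,"travel": [-2,-2,0],"yaw": 0},
    {"jaw": 1,"travel": [-2,-2,0],"yaw": 0}
  ]
}}

```text
time_s: 24.37
tool_pos: [0.5124, -0.0063, 0.2305]
ee_rot: [0.0, 0.698, 0.716, 0.0]
contact_force: [0.8, -0.4, -0.2]
gripper_width: 0.0
```

```bash
python3 -c "
from h import *
st();c=snap('t');im=c['scene']['img'];cv2.imwrite('pics/t2.png',cv2.resize(im[120:320,120:320],None,fx=3,fy=3,interpolation=cv2.INTER_CUBIC));im=c['top']['img'];cv2.imwrite('pics/t3.png',cv2.resize(im[140:240,140:280],None,fx=5,fy=5,interpolation=cv2.INTER_CUBIC))"
```

```text
t 24.37 tcp [ 0.5124 -0.0063  0.2305] jawdir 91.5 w 0.0000 F [ 0.8 -0.4 -0.2] q [ 0.11  0.62 -0.29  1.71  0.22  0.84  1.32]
```

View pics/t2.png

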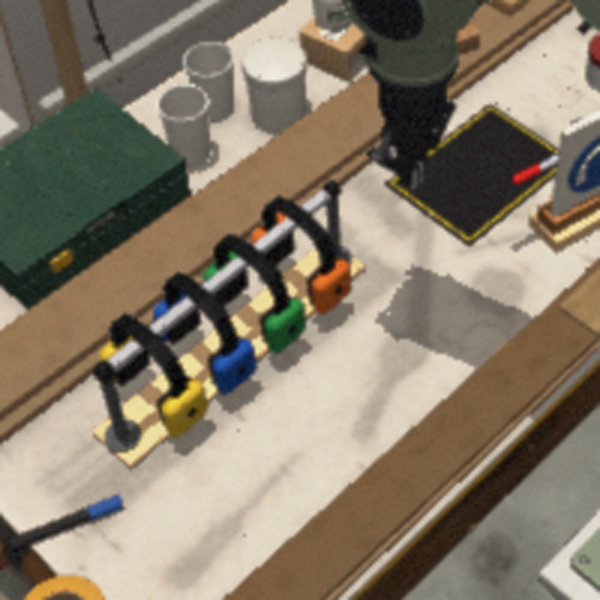

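View pics/t3.png

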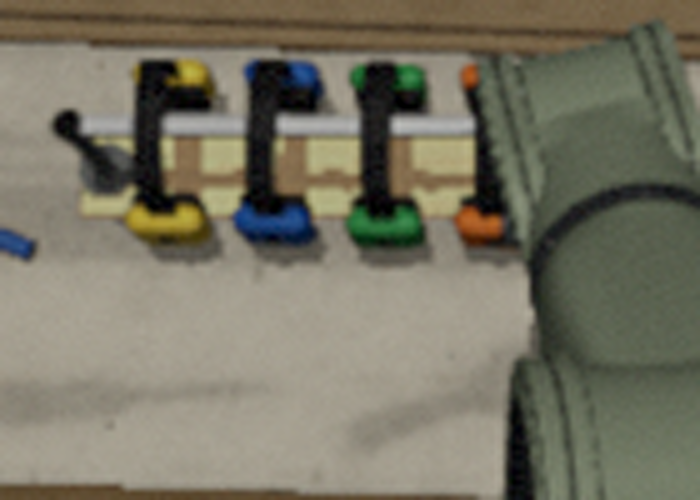

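All four pairs hang over the bar, clear of each other and of the base. Next, the leg. I'll turn the jaw to the sign's x direction and move in front of the left red bar end.

Call:
{"method": "carry_out", "body": {
  "increments": [
    {"jaw": 1,"travel": [-0.5,-1.1,0],"yaw": -6.4},
    {"jaw": 1,"travel": [-0.5,-1.1,0],"yaw": -6.4},
    {"jaw": 1,"travel": [-0.5,-1.1,0],"yaw": -6.4},
    {"jaw": 1,"travel": [-0.5,-1.1,0],"yaw": -6.4},
    {"jaw": 1,"travel": [-0.5,-1.1,0],"yaw": -6.4},
    {"jaw": 1,"travel": [-0.5,-1.1,0],"yaw": -6.4},
    {"jaw": 1,"travel": [-0.5,-1.1,0],"yaw": -6.4},
    {"jaw": 1,"travel": [-0.5,-1.1,0],"yaw": -6.4}
  ]
}}

```text
time_s: 25.13
tool_pos: [0.4736, -0.0938, 0.2304]
ee_rot: [0.0, 0.94, 0.342, 0.0]
contact_force: [-0.4, 1.1, 0.2]
gripper_width: -0.0003
```

Call:
{"method": "carry_out", "body": {
  "increments": [
    {"jaw": 1,"travel": [-0.5,-1.1,0],"yaw": -6.4},
    {"jaw": 1,"travel": [-0.5,-1.1,0],"yaw": -6.4},
    {"jaw": 1,"travel": [-0.5,-1.1,0],"yaw": -6.4},
    {"jaw": 1,"travel": [-0.5,-1.1,0],"yaw": -6.4},
    {"jaw": 1,"travel": [-0.5,-1.1,0],"yaw": -6.4},
    {"jaw": 1,"travel": [-0.5,-1.1,0],"yaw": -6.4},
    {"jaw": 1,"travel": [0,-1.0,0],"yaw": -6.4},
    {"jaw": 1,"travel": [0,-0.6,0],"yaw": -6.4}
  ]
}}

```text
time_s: 25.8
tool_pos: [0.4436, -0.1764, 0.2305]
ee_rot: [0.0, 0.995, -0.098, 0.0]
contact_force: [0.2, -0.1, -0.2]
gripper_width: 0.0002
```

```bash
python3 -c "
from h import *
st();c=snap('u');im=c['scene']['img'];cv2.imwrite('pics/u2.png',cv2.resize(im[120:250,240:400],None,fx=4.5,fy=4.5,interpolation=cv2.INTER_CUBIC));im=c['top']['img'];cv2.imwrite('pics/u3.png',cv2.resize(im[140:240,250:390],None,fx=5,fy=5,interpolation=cv2.INTER_CUBIC))"
```

```text
t 25.80 tcp [ 0.4436 -0.1764  0.2305] jawdir -11.3 w 0.0002 F [ 0.2 -0.1 -0.2] q [ 0.18  0.58  0.23  1.83 -0.19  0.75  0.31]
```

View pics/u2.png

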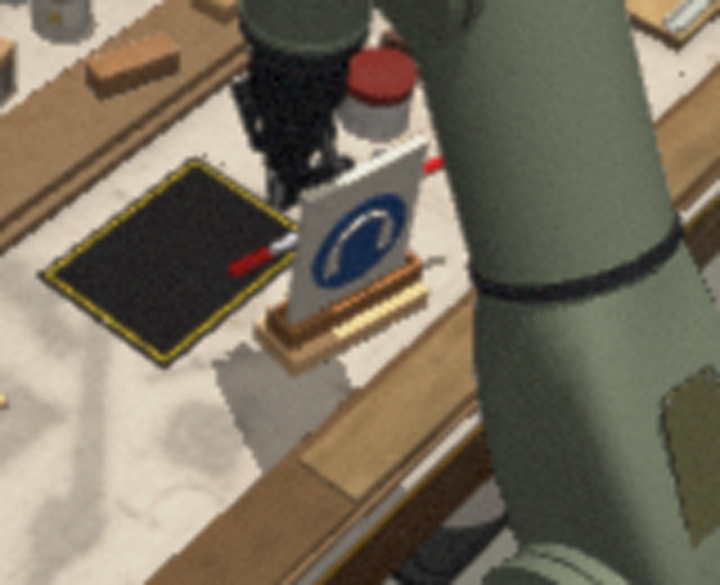

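View pics/u3.png

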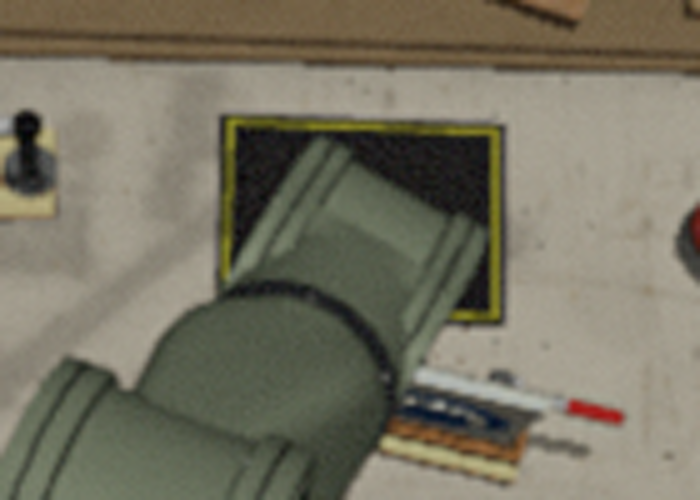

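```bash
python3 -c "
from h import *
t=cam('top');s=cam('scene')
A=tri(t,(304.5,207),s,(291.2,179.6));B=tri(t,(374.1,223.1),s,(341.6,153.4));print(A,B,np.linalg.norm(A-B),(A+B)/2,np.degrees(np.arctan2(A[0]-B[0],A[1]-B[1])))
"
```

```text
[ 0.47571712 -0.16350012  0.13951312] [ 0.42448455 -0.40733631  0.13905747] 0.24916072842968207 [ 0.45010083 -0.28541821  0.1392853 ] 11.865847915331706
```

Call:
{"method": "carry_out", "body": {
  "increments": [
    {"jaw": 1,"travel": [-0.6,0,0],"yaw": 0},
    {"jaw": 1,"travel": [0,0,-2],"yaw": 0},
    {"jaw": 1,"travel": [0,0,-2.5],"yaw": 0},
    {"jaw": 1,"travel": [0,0,-2.5],"yaw": 0},
    {"jaw": 1,"travel": [0,0,-2],"yaw": 0},
    {"jaw": 1,"travel": [0,0,-1.5],"yaw": 0},
    {"jaw": 1,"travel": [0,0,0],"yaw": 0},
    {"jaw": 1,"travel": [0,0,0],"yaw": 0}
  ]
}}

```text
time_s: 26.67
tool_pos: [0.4372, -0.1753, 0.1255]
ee_rot: [-0.0, 0.996, -0.094, -0.0]
contact_force: [0.6, 0.9, -0.2]
gripper_width: 0.0002
```

```bash
python3 -c "
from h import *
st();c=snap('v');im=c['scene']['img'];cv2.imwrite('pics/v2.png',cv2.resize(im[120:250,240:400],None,fx=4.5,fy=4.5,interpolation=cv2.INTER_CUBIC))"
```

```text
t 26.67 tcp [ 0.4372 -0.1753  0.1255] jawdir -10.8 w 0.0002 F [ 0.6  0.9 -0.2] q [ 0.23  0.75  0.15  1.98 -0.24  0.43  0.37]
```

View pics/v2.png

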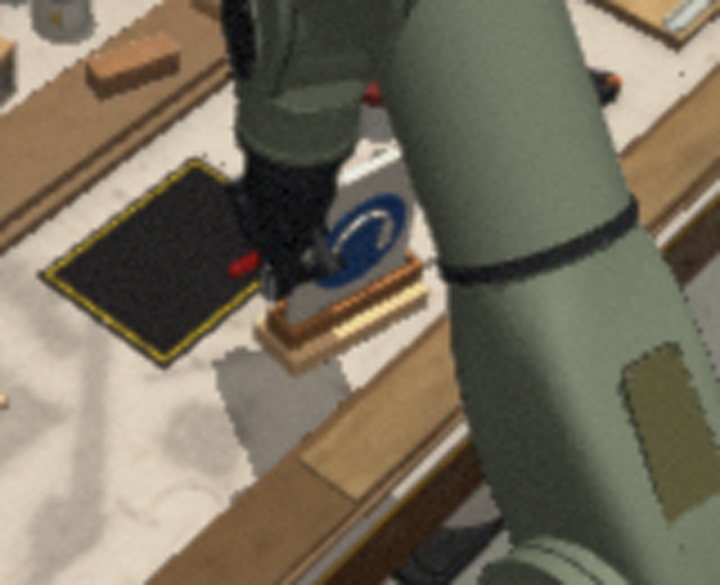

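Call:
{"method": "carry_out", "body": {
  "increments": [
    {"jaw": 1,"travel": [0.4,-0.08,0],"yaw": 0},
    {"jaw": 1,"travel": [0.4,-0.08,0],"yaw": 0},
    {"jaw": 1,"travel": [0.4,-0.08,0],"yaw": 0},
    {"jaw": 1,"travel": [0.3,-0.06,0],"yaw": 0},
    {"jaw": 1,"travel": [0.3,-0.06,0],"yaw": 0},
    {"jaw": 1,"travel": [0.3,-0.06,0],"yaw": 0},
    {"jaw": 1,"travel": [0.3,-0.06,0.1],"yaw": 0},
    {"jaw": 1,"travel": [0.3,-0.06,0.1],"yaw": 0}
  ]
}}

```text
time_s: 27.43
tool_pos: [0.4648, -0.181, 0.1274]
ee_rot: [0.0, 0.995, -0.095, -0.0]
contact_force: [-0.7, 0.3, -0.1]
gripper_width: -0.0001
```

```bash
python3 -c "
from h import *
st();c=snap('w');im=c['scene']['img'];cv2.imwrite('pics/w2.png',cv2.resize(im[120:250,240:400],None,fx=4.5,fy=4.5,interpolation=cv2.INTER_CUBIC));im=c['top']['img'];cv2.imwrite('pics/w3.png',cv2.resize(im[140:240,250:390],None,fx=5,fy=5,interpolation=cv2.INTER_CUBIC))"
```

```text
t 27.43 tcp [ 0.4648 -0.181   0.1274] jawdir -10.9 w -0.0001 F [-0.7  0.3 -0.1] q [ 0.22  0.77  0.17  1.88 -0.24  0.51  0.36]
```

View pics/w2.png

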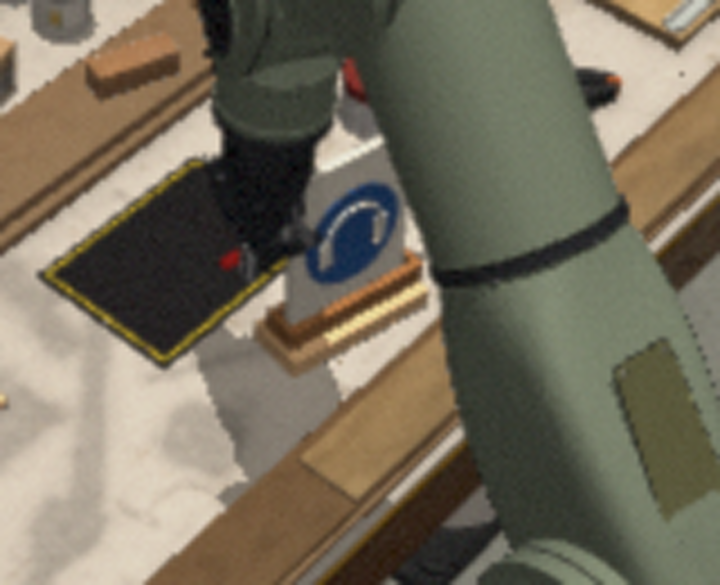

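View pics/w3.png

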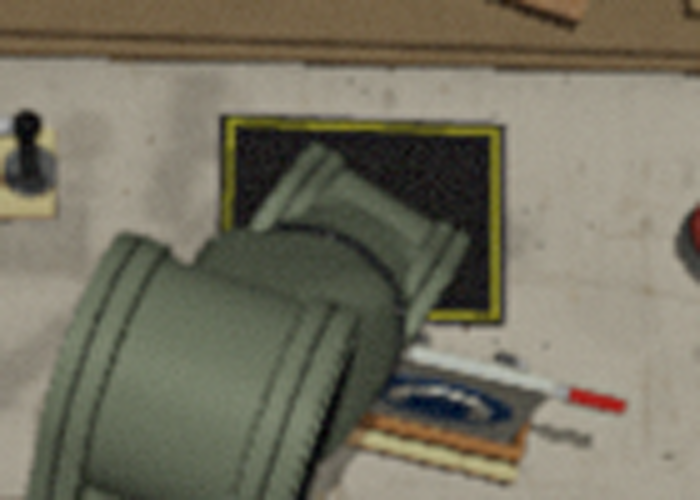

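Call:
{"method": "carry_out", "body": {
  "increments": [
    {"jaw": 1,"travel": [0.25,-0.05,0.1],"yaw": 0},
    {"jaw": 1,"travel": [0.25,-0.05,0.1],"yaw": 0},
    {"jaw": 1,"travel": [0.25,-0.05,0.1],"yaw": 0},
    {"jaw": 1,"travel": [0.25,-0.05,0.1],"yaw": 0},
    {"jaw": 1,"travel": [0.2,-0.04,0.1],"yaw": 0},
    {"jaw": 1,"travel": [0.2,-0.04,0.1],"yaw": 0},
    {"jaw": 1,"travel": [0,0,0],"yaw": 0},
    {"jaw": 1,"travel": [0,0,0],"yaw": 0}
  ]
}}

```text
time_s: 28.2
tool_pos: [0.4785, -0.1837, 0.1333]
ee_rot: [0.0, 0.995, -0.095, -0.0]
contact_force: [-0.6, 0.7, 0.0]
gripper_width: 0.0003
```

Call:
{"method": "carry_out", "body": {
  "increments": [
    {"jaw": 1,"travel": [0.2,-0.04,0.0],"yaw": 0},
    {"jaw": 1,"travel": [0.2,-0.04,0.0],"yaw": 0},
    {"jaw": 1,"travel": [0,0,0],"yaw": 0},
    {"jaw": 1,"travel": [0,0,0],"yaw": 0},
    {"jaw": 1,"travel": [0,0,0],"yaw": 0},
    {"jaw": 1,"travel": [0,0,0],"yaw": 0},
    {"jaw": 1,"travel": [0,0,0],"yaw": 0},
    {"jaw": 1,"travel": [0,0,0],"yaw": 0}
  ]
}}

```text
time_s: 28.87
tool_pos: [0.4826, -0.1845, 0.1334]
ee_rot: [0.0, 0.995, -0.095, -0.0]
contact_force: [0.6, -0.1, 0.1]
gripper_width: 0.0001
```

```bash
python3 -c "
from h import *
st();c=snap('x');im=c['scene']['img'];cv2.imwrite('pics/x2.png',cv2.resize(im[120:250,240:400],None,fx=4.5,fy=4.5,interpolation=cv2.INTER_CUBIC));im=c['top']['img'];cv2.imwrite('pics/x3.png',cv2.resize(im[140:240,250:390],None,fx=5,fy=5,interpolation=cv2.INTER_CUBIC))"
```

```text
t 28.87 tcp [ 0.4826 -0.1845  0.1334] jawdir -10.9 w 0.0001 F [ 0.6 -0.1  0.1] q [ 0.21  0.78  0.18  1.82 -0.24  0.57  0.34]
```

View pics/x2.png

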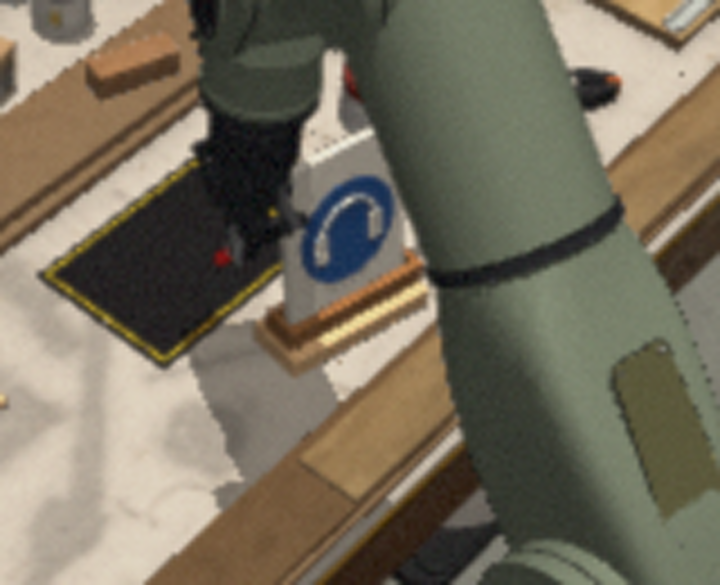

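View pics/x3.png

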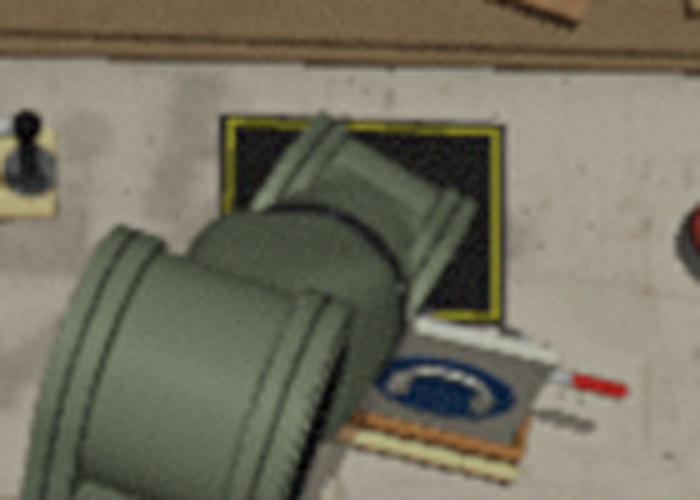

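The top view shows the sign tilting back inside its slot rather than the leg opening, and the bar has dropped lower. I'll back off, go lower and push on until the slot stops the tilt.

Call:
{"method": "carry_out", "body": {
  "increments": [
    {"jaw": 1,"travel": [-0.8,0.2,0],"yaw": 0},
    {"jaw": 1,"travel": [-0.8,0.4,0],"yaw": 0},
    {"jaw": 1,"travel": [-0.4,0.2,0],"yaw": 0},
    {"jaw": 1,"travel": [-0.2,0.1,0],"yaw": 0},
    {"jaw": 1,"travel": [0,0,0],"yaw": 0},
    {"jaw": 1,"travel": [0,0,0],"yaw": 0},
    {"jaw": 1,"travel": [0,0,0],"yaw": 0},
    {"jaw": 1,"travel": [0,0,0],"yaw": 0}
  ]
}}

```text
time_s: 29.63
tool_pos: [0.4608, -0.1757, 0.1333]
ee_rot: [0.0, 0.995, -0.095, 0.0]
contact_force: [0.2, 0.1, 0.2]
gripper_width: -0.0001
```

```bash
python3 -c "
from h import *
st();c=snap('y');im=c['scene']['img'];cv2.imwrite('pics/y2.png',cv2.resize(im[120:250,240:400],None,fx=4.5,fy=4.5,interpolation=cv2.INTER_CUBIC));im=c['top']['img'];cv2.imwrite('pics/y3.png',cv2.resize(im[140:240,250:390],None,fx=5,fy=5,interpolation=cv2.INTER_CUBIC))"
```

```text
t 29.63 tcp [ 0.4608 -0.1757  0.1333] jawdir -10.9 w -0.0001 F [0.2 0.1 0.2] q [ 0.2   0.75  0.17  1.9  -0.24  0.51  0.35]
```

View pics/y2.png

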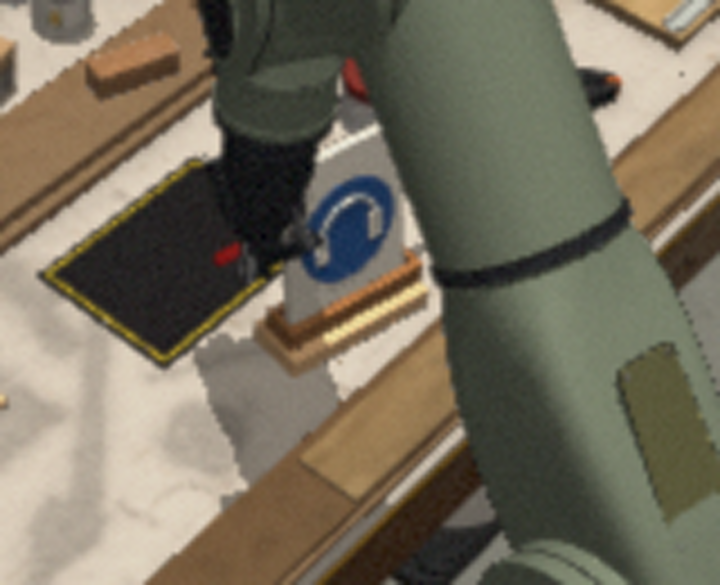

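View pics/y3.png

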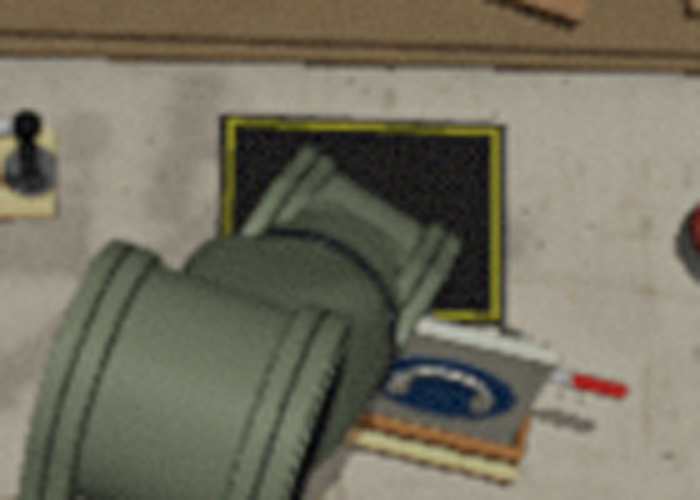

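Call:
{"method": "carry_out", "body": {
  "increments": [
    {"jaw": 1,"travel": [0,0,-0.7],"yaw": 0},
    {"jaw": 1,"travel": [0,0,-0.7],"yaw": 0},
    {"jaw": 1,"travel": [0,0,0],"yaw": 0},
    {"jaw": 1,"travel": [0.5,-0.1,0],"yaw": 0},
    {"jaw": 1,"travel": [0.5,-0.1,0],"yaw": 0},
    {"jaw": 1,"travel": [0.5,-0.1,0],"yaw": 0},
    {"jaw": 1,"travel": [0.4,-0.08,0],"yaw": 0},
    {"jaw": 1,"travel": [0.3,-0.06,0],"yaw": 0}
  ]
}}

```text
time_s: 30.4
tool_pos: [0.483, -0.18, 0.1193]
ee_rot: [0.0, 0.995, -0.095, -0.0]
contact_force: [-2.1, 0.7, -0.7]
gripper_width: 0.0
```

Call:
{"method": "carry_out", "body": {
  "increments": [
    {"jaw": 1,"travel": [0.2,-0.04,0],"yaw": 0},
    {"jaw": 1,"travel": [0.2,-0.04,0],"yaw": 0},
    {"jaw": 1,"travel": [0.2,-0.04,0],"yaw": 0},
    {"jaw": 1,"travel": [0.2,-0.04,0],"yaw": 0},
    {"jaw": 1,"travel": [0.2,-0.04,0],"yaw": 0},
    {"jaw": 1,"travel": [0,0,0],"yaw": 0},
    {"jaw": 1,"travel": [0,0,0],"yaw": 0},
    {"jaw": 1,"travel": [0,0,0],"yaw": 0}
  ]
}}

```text
time_s: 31.07
tool_pos: [0.4926, -0.182, 0.1194]
ee_rot: [0.0, 0.995, -0.095, 0.0]
contact_force: [-1.2, -0.3, 1.0]
gripper_width: -0.0002
```

```bash
python3 -c "
from h import *
st();c=snap('z');im=c['scene']['img'];cv2.imwrite('pics/z2.png',cv2.resize(im[120:250,240:400],None,fx=4.5,fy=4.5,interpolation=cv2.INTER_CUBIC));im=c['top']['img'];cv2.imwrite('pics/z3.png',cv2.resize(im[140:240,250:390],None,fx=5,fy=5,interpolation=cv2.INTER_CUBIC))"
```

```text
t 31.07 tcp [ 0.4926 -0.182   0.1194] jawdir -10.9 w -0.0002 F [-1.2 -0.3  1. ] q [ 0.2   0.81  0.18  1.8  -0.24  0.55  0.34]
```

View pics/z2.png

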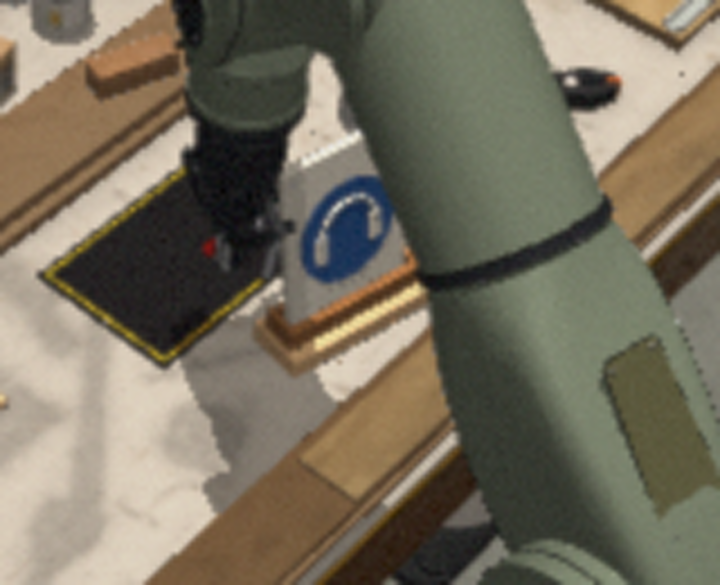

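View pics/z3.png

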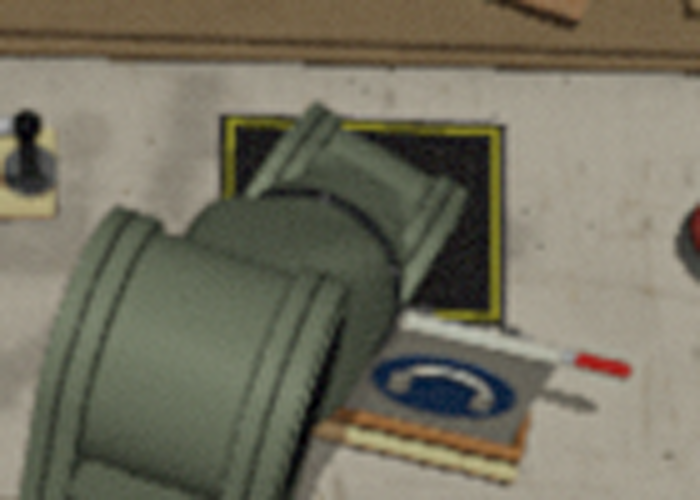

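Call:
{"method": "carry_out", "body": {
  "increments": [
    {"jaw": 1,"travel": [0.2,-0.04,0],"yaw": 0},
    {"jaw": 1,"travel": [0.2,-0.04,0],"yaw": 0},
    {"jaw": 1,"travel": [0.2,-0.04,0],"yaw": 0},
    {"jaw": 1,"travel": [0.2,-0.04,0],"yaw": 0},
    {"jaw": 1,"travel": [0,0,0],"yaw": 0},
    {"jaw": 1,"travel": [0,0,0],"yaw": 0},
    {"jaw": 1,"travel": [0,0,0],"yaw": 0},
    {"jaw": 1,"travel": [0,0,0],"yaw": 0}
  ]
}}

```text
time_s: 31.83
tool_pos: [0.5006, -0.1836, 0.1194]
ee_rot: [0.0, 0.995, -0.095, -0.0]
contact_force: [-1.1, 0.8, 2.0]
gripper_width: -0.0002
```

Call:
{"method": "carry_out", "body": {
  "increments": [
    {"jaw": 1,"travel": [0.2,-0.04,0],"yaw": 0},
    {"jaw": 1,"travel": [0.2,-0.04,0],"yaw": 0},
    {"jaw": 1,"travel": [0.2,-0.04,0],"yaw": 0},
    {"jaw": 1,"travel": [0,0,0],"yaw": 0},
    {"jaw": 1,"travel": [0,0,0],"yaw": 0},
    {"jaw": 1,"travel": [0,0,0],"yaw": 0},
    {"jaw": 1,"travel": [0,0,0],"yaw": 0},
    {"jaw": 1,"travel": [0,0,0],"yaw": 0}
  ]
}}

```text
time_s: 32.5
tool_pos: [0.5063, -0.1847, 0.1193]
ee_rot: [-0.0, 0.995, -0.095, -0.001]
contact_force: [-6.0, 0.3, 4.4]
gripper_width: -0.0002
```

```bash
python3 -c "
from h import *
st();c=snap('aa');im=c['scene']['img'];cv2.imwrite('pics/aa2.png',cv2.resize(im[120:250,240:400],None,fx=4.5,fy=4.5,interpolation=cv2.INTER_CUBIC));im=c['top']['img'];cv2.imwrite('pics/aa3.png',cv2.resize(im[140:240,250:390],None,fx=5,fy=5,interpolation=cv2.INTER_CUBIC))"
```

```text
t 32.50 tcp [ 0.5063 -0.1847  0.1193] jawdir -10.9 w -0.0002 F [-6.   0.3  4.4] q [ 0.2   0.83  0.18  1.75 -0.24  0.59  0.33]
```

View pics/aa2.png

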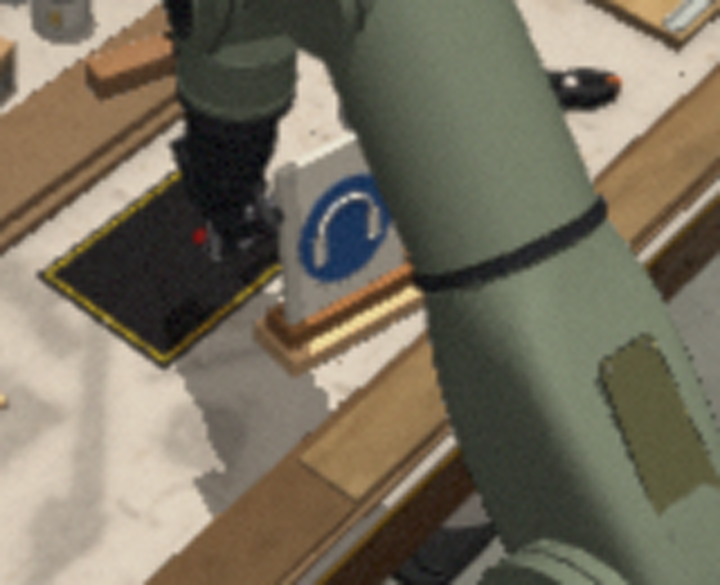

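View pics/aa3.png

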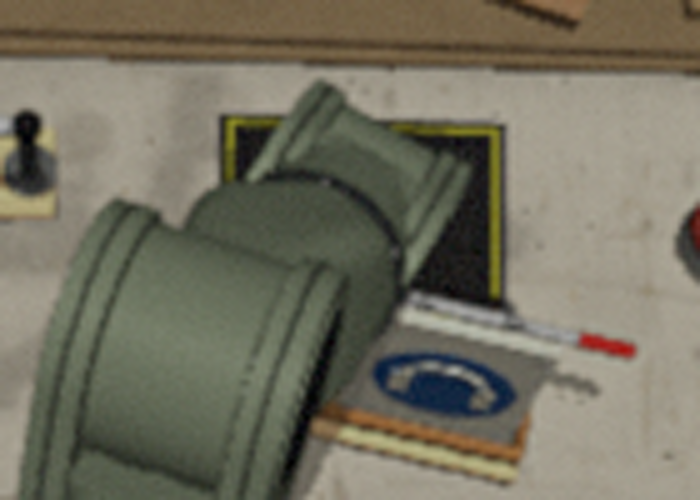

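Call:
{"method": "carry_out", "body": {
  "increments": [
    {"jaw": 1,"travel": [0.2,-0.04,0],"yaw": 0},
    {"jaw": 1,"travel": [0.2,-0.04,0],"yaw": 0},
    {"jaw": 1,"travel": [0,0,0],"yaw": 0},
    {"jaw": 1,"travel": [0,0,0],"yaw": 0},
    {"jaw": 1,"travel": [0,0,0],"yaw": 0},
    {"jaw": 1,"travel": [0,0,0],"yaw": 0},
    {"jaw": 1,"travel": [0,0,0],"yaw": 0},
    {"jaw": 1,"travel": [0,0,0],"yaw": 0}
  ]
}}

```text
time_s: 33.27
tool_pos: [0.5084, -0.1853, 0.1187]
ee_rot: [-0.0, 0.995, -0.095, -0.003]
contact_force: [-14.4, 2.0, 1.9]
gripper_width: 0.0001
```

```bash
python3 -c "
from h import *
st();c=snap('ab');im=c['scene']['img'];cv2.imwrite('pics/ab2.png',cv2.resize(im[120:250,240:400],None,fx=4.5,fy=4.5,interpolation=cv2.INTER_CUBIC));im=c['top']['img'];cv2.imwrite('pics/ab3.png',cv2.resize(im[170:240,290:390],None,fx=7,fy=7,interpolation=cv2.INTER_CUBIC))"
```

```text
t 33.27 tcp [ 0.5084 -0.1853  0.1187] jawdir -11.0 w 0.0001 F [-14.4   2.    1.9] q [ 0.19  0.83  0.18  1.74 -0.24  0.6   0.33]
```

View pics/ab2.png

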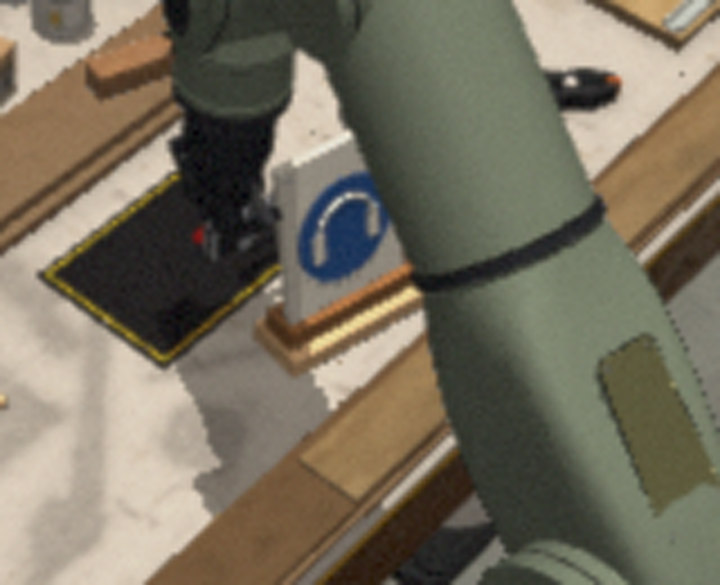

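View pics/ab3.png

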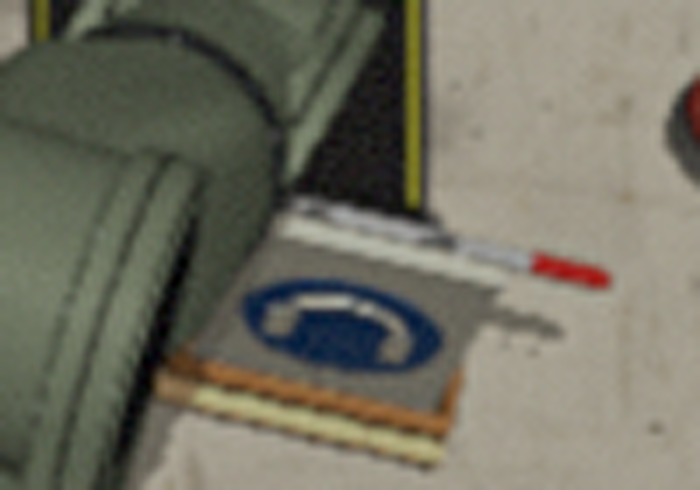

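The force rose to 14 N over the last 2 mm, so the leg is at its stop. I'll back off, go up and check.

Call:
{"method": "carry_out", "body": {
  "increments": [
    {"jaw": 1,"travel": [-1,0.2,0],"yaw": 0},
    {"jaw": 1,"travel": [-1.5,0.3,0],"yaw": 0},
    {"jaw": 1,"travel": [-1,0.5,1],"yaw": 0},
    {"jaw": 1,"travel": [0,1,3],"yaw": 0},
    {"jaw": 1,"travel": [0,1,3],"yaw": 0},
    {"jaw": 1,"travel": [0,2,3],"yaw": 0},
    {"jaw": 1,"travel": [0,3.5,3],"yaw": 0},
    {"jaw": 1,"travel": [0,3.5,0],"yaw": 0}
  ]
}}

```text
time_s: 34.03
tool_pos: [0.4771, -0.0689, 0.2506]
ee_rot: [0.0, 0.995, -0.096, 0.003]
contact_force: [1.2, 0.6, 0.2]
gripper_width: 0.0002
```

```bash
python3 -c "
from h import *
st();c=snap('ac');im=c['scene']['img'];cv2.imwrite('pics/ac2.png',cv2.resize(im[120:250,240:400],None,fx=4.5,fy=4.5,interpolation=cv2.INTER_CUBIC));im=c['top']['img'];cv2.imwrite('pics/ac3.png',cv2.resize(im[170:240,290:390],None,fx=7,fy=7,interpolation=cv2.INTER_CUBIC))"
```

```text
t 34.03 tcp [ 0.4771 -0.0689  0.2506] jawdir -11.0 w 0.0002 F [1.2 0.6 0.2] q [-0.09  0.56  0.28  1.79 -0.2   0.81  0.1 ]
```

View pics/ac2.png

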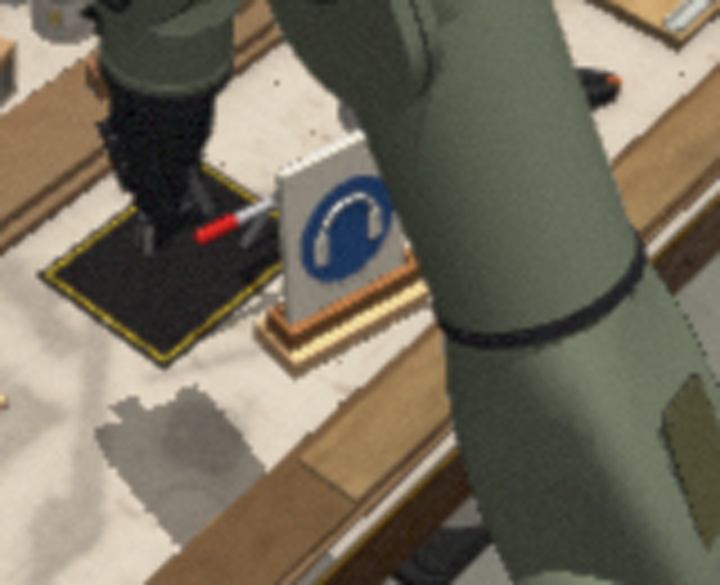

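View pics/ac3.png

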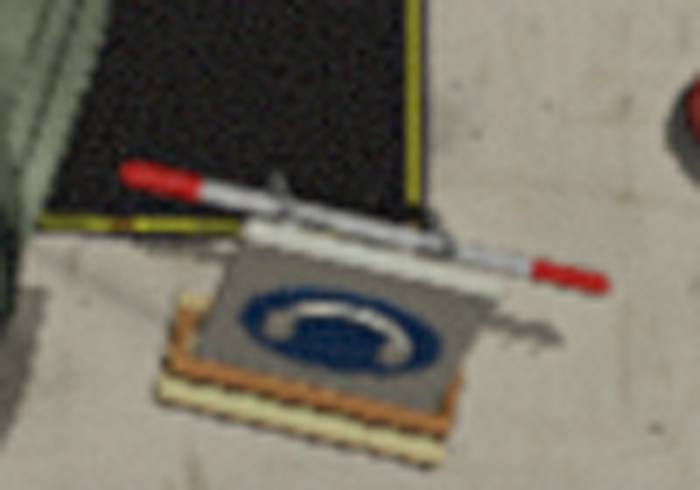

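```bash
python3 -c "
from h import *
t=cam('top');s=cam('scene')
T=lambda U,V:(290+U/7-.5+.07,170+V/7-.5+.07); S=lambda U,V:(240+U/4.5-.4,120+V/4.5-.4)
L=tri(t,T(120,172),s,S(197,240));print('bar left',L, proj(t,L),T(120,172))
C=tri(t,T(245,237),s,S(280,180));print('top left front corner',C)
a=ray(t,*T(245,230),.197);b=ray(t,*T(505,289),.197);print('top edge',a,b,(a+b)/2,np.linalg.norm(a-b),np.degrees(np.arctan2(a[0]-b[0],a[1]-b[1])))
a=ray(t,*T(120,172),.132);b=ray(t,*T(608,285),.132);print('bar',a,b,(a+b)/2,np.linalg.norm(a-b),np.degrees(np.arctan2(a[0]-b[0],a[1]-b[1])))
"
```

```text
bar left [ 0.52215073 -0.17131481  0.13544524] [306.81048197 194.32639723] (306.71285714285716, 194.14142857142858)
top left front corner [ 0.48130341 -0.22662781  0.19575067]
top edge [ 0.48355813 -0.22697211  0.197     ] [ 0.45822105 -0.35275029  0.197     ] [ 0.47088959 -0.2898612   0.197     ] 0.12830477972463392 11.389385777146014
bar [ 0.52349701 -0.17123803  0.132     ] [ 0.47274679 -0.41697937  0.132     ] [ 0.4981219 -0.2941087  0.132    ] 0.2509270612606469 11.668614942049842
```

Call:
{"method": "carry_out", "body": {
  "increments": [
    {"jaw": 0.3,"travel": [-0.1,-2.8,0],"yaw": 0},
    {"jaw": 0.3,"travel": [-0.1,-2.8,0],"yaw": 0},
    {"jaw": 0.3,"travel": [-0.1,-2.8,0],"yaw": 0},
    {"jaw": 0.3,"travel": [-0.1,-2.8,0],"yaw": 0},
    {"jaw": 0.3,"travel": [-0.1,-2.8,0],"yaw": 0},
    {"jaw": 0.3,"travel": [-0.1,-2.8,0],"yaw": 0},
    {"jaw": 0.3,"travel": [0,-2.8,0],"yaw": 0},
    {"jaw": 0.3,"travel": [0,-2.5,0],"yaw": 0}
  ]
}}

```text
time_s: 34.9
tool_pos: [0.4686, -0.2931, 0.246]
ee_rot: [0.0, 0.995, -0.096, -0.0]
contact_force: [0.6, -0.2, 0.2]
gripper_width: 0.0597
```

Call:
{"method": "carry_out", "body": {
  "increments": [
    {"jaw": 0.3,"travel": [0,0,0],"yaw": 0},
    {"jaw": 0.3,"travel": [0,0,0],"yaw": 0},
    {"jaw": 0.3,"travel": [0,0,0],"yaw": 0},
    {"jaw": 0.3,"travel": [0,0,0],"yaw": 0},
    {"jaw": 0.3,"travel": [0,0,0],"yaw": 0},
    {"jaw": 0.3,"travel": [0,0,0],"yaw": 0},
    {"jaw": 0.3,"travel": [0,0,0],"yaw": 0},
    {"jaw": 0.3,"travel": [0,0,0],"yaw": 0}
  ]
}}

```text
time_s: 35.57
tool_pos: [0.4697, -0.2897, 0.2465]
ee_rot: [0.0, 0.995, -0.095, -0.0]
contact_force: [-0.7, -0.1, -1.2]
gripper_width: 0.0599
```

```bash
python3 -c "
from h import *
st();c=snap('ad');im=c['scene']['img'];cv2.imwrite('pics/ad2.png',cv2.resize(im[120:250,240:400],None,fx=4.5,fy=4.5,interpolation=cv2.INTER_CUBIC))
print(proj(c['scene'],[.471,-.29,.25]))"
```

```text
t 35.57 tcp [ 0.4697 -0.2897  0.2465] jawdir -10.9 w 0.0599 F [-0.7 -0.1 -1.2] q [ 0.37  0.67  0.24  1.55 -0.18  0.94  0.48]
[316.52783272 141.92758613]
```

View pics/ad2.png

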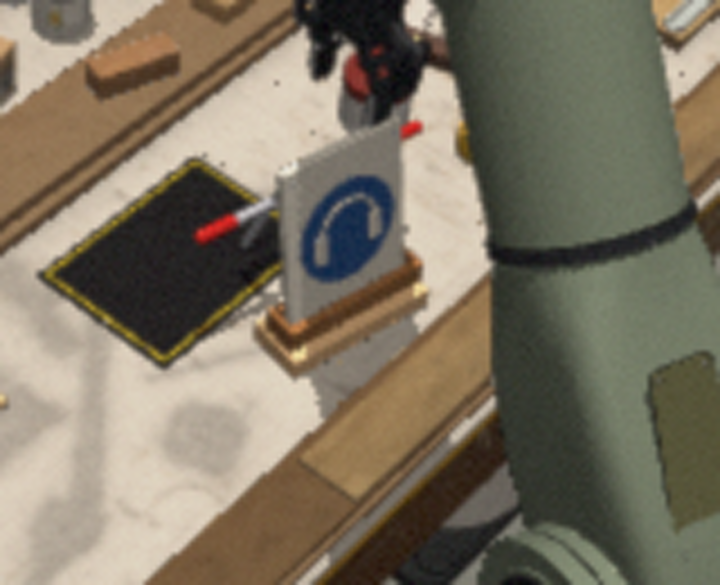

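Call:
{"method": "carry_out", "body": {
  "increments": [
    {"jaw": 0.3,"travel": [0.1,0,-1.5],"yaw": -0.4},
    {"jaw": 0.3,"travel": [0,0,-1.5],"yaw": 0},
    {"jaw": 0.3,"travel": [0,0,-1.5],"yaw": 0},
    {"jaw": 0.3,"travel": [0,0,-1.5],"yaw": 0},
    {"jaw": 0.3,"travel": [0,0,-1.5],"yaw": 0},
    {"jaw": 0.3,"travel": [0,0,-1.2],"yaw": 0},
    {"jaw": 0.3,"travel": [0,0,-0.5],"yaw": 0},
    {"jaw": 0.3,"travel": [0,0,0],"yaw": 0}
  ]
}}

```text
time_s: 36.33
tool_pos: [0.4703, -0.2897, 0.1537]
ee_rot: [-0.0, 0.995, -0.099, -0.001]
contact_force: [0.1, -0.7, 0.1]
gripper_width: 0.0597
```

```bash
python3 -c "
from h import *
st();c=snap('ae');im=c['scene']['img'];cv2.imwrite('pics/ae2.png',cv2.resize(im[120:250,240:400],None,fx=4.5,fy=4.5,interpolation=cv2.INTER_CUBIC))"
```

```text
t 36.33 tcp [ 0.4703 -0.2897  0.1537] jawdir -11.3 w 0.0597 F [ 0.1 -0.7  0.1] q [ 0.39  0.79  0.2   1.67 -0.22  0.71  0.5 ]
```

View pics/ae2.png

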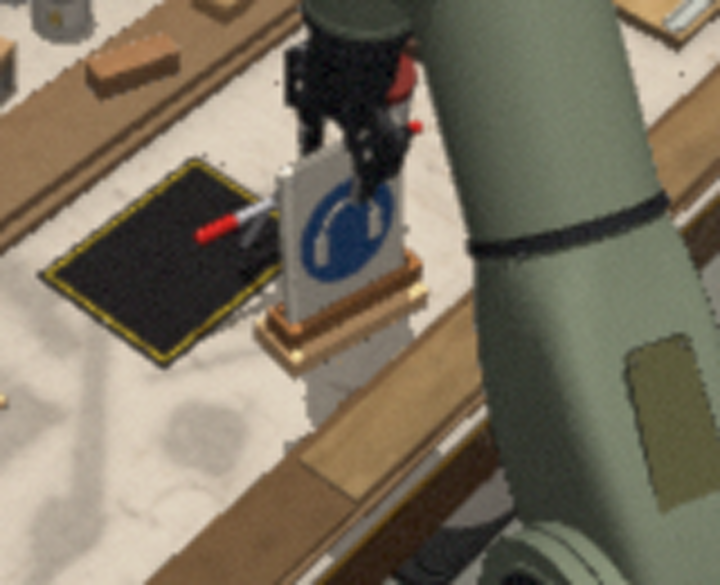

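Call:
{"method": "carry_out", "body": {
  "increments": [
    {"jaw": 0.6,"travel": [-0.4,0.08,0],"yaw": 0},
    {"jaw": 0.6,"travel": [-0.4,0.08,0],"yaw": 0},
    {"jaw": 0.6,"travel": [-0.4,0.08,0],"yaw": 0},
    {"jaw": 0.6,"travel": [-0.4,0.08,0],"yaw": 0},
    {"jaw": 0.6,"travel": [-0.4,0.08,0],"yaw": 0},
    {"jaw": 0.6,"travel": [-0.4,0.08,0],"yaw": 0},
    {"jaw": 0.6,"travel": [-0.4,0.08,0],"yaw": 0},
    {"jaw": 0.6,"travel": [-0.4,0.08,0],"yaw": 0}
  ]
}}

```text
time_s: 37.1
tool_pos: [0.4381, -0.2834, 0.1545]
ee_rot: [0.0, 0.995, -0.099, -0.0]
contact_force: [0.2, -0.1, -0.0]
gripper_width: 0.034
```

```bash
python3 -c "
from h import *
st();c=snap('af');im=c['scene']['img'];cv2.imwrite('pics/af2.png',cv2.resize(im[120:250,240:400],None,fx=4.5,fy=4.5,interpolation=cv2.INTER_CUBIC));im=c['top']['img'];cv2.imwrite('pics/af3.png',cv2.resize(im[170:240,290:390],None,fx=7,fy=7,interpolation=cv2.INTER_CUBIC))"
```

```text
t 37.10 tcp [ 0.4381 -0.2834  0.1545] jawdir -11.3 w 0.0340 F [ 0.2 -0.1 -0. ] q [ 0.41  0.75  0.19  1.78 -0.22  0.63  0.53]
```

View pics/af2.png

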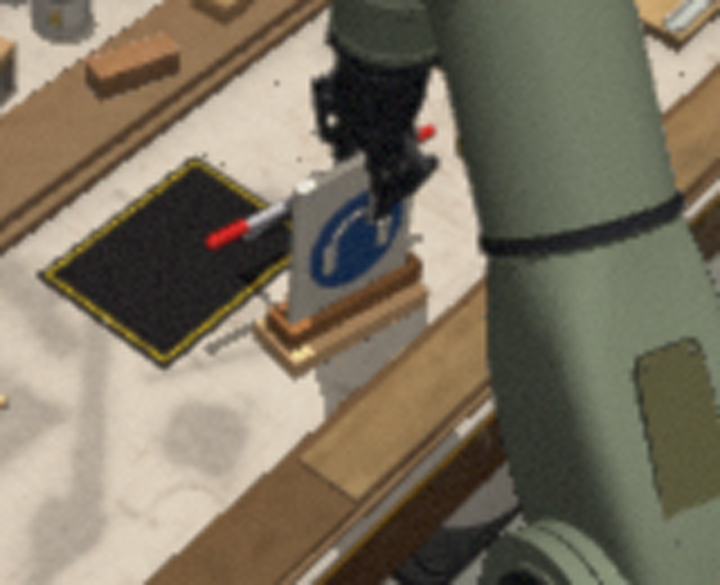

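View pics/af3.png

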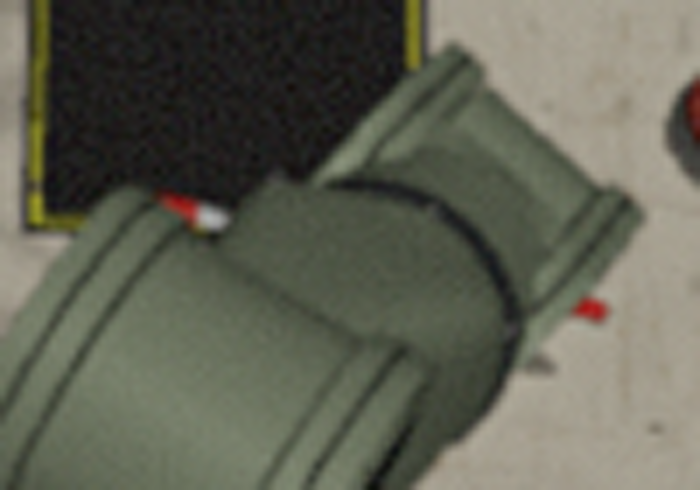

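Call:
{"method": "carry_out", "body": {
  "increments": [
    {"jaw": 0.7,"travel": [0,0,0],"yaw": 0},
    {"jaw": 0.75,"travel": [0,0,0],"yaw": 0},
    {"jaw": 0.8,"travel": [0,0,0],"yaw": 0},
    {"jaw": 1,"travel": [0,0,0],"yaw": 0},
    {"jaw": 1,"travel": [0,0,0],"yaw": 0},
    {"jaw": 1,"travel": [0,0,0],"yaw": 0},
    {"jaw": 1,"travel": [0,0,0],"yaw": 0},
    {"jaw": 1,"travel": [0,0,0],"yaw": 0}
  ]
}}

```text
time_s: 37.87
tool_pos: [0.4385, -0.2835, 0.1545]
ee_rot: [-0.0, 0.995, -0.099, -0.0]
contact_force: [-1.9, 0.7, 4.7]
gripper_width: 0.0112
```

Call:
{"method": "carry_out", "body": {
  "increments": [
    {"jaw": 1,"travel": [0,0,0],"yaw": 0},
    {"jaw": 1,"travel": [0,0,0],"yaw": 0},
    {"jaw": 1,"travel": [0,0,0.3],"yaw": 0},
    {"jaw": 1,"travel": [0,0,0.6],"yaw": 0},
    {"jaw": 1,"travel": [0,0,0.8],"yaw": 0},
    {"jaw": 1,"travel": [0,0,1],"yaw": 0},
    {"jaw": 1,"travel": [0,0,1],"yaw": 0},
    {"jaw": 1,"travel": [0,0,1],"yaw": 0}
  ]
}}

```text
time_s: 38.53
tool_pos: [0.4387, -0.2836, 0.2026]
ee_rot: [0.0, 0.995, -0.099, 0.0]
contact_force: [0.5, 0.3, -3.2]
gripper_width: 0.0115
```

```bash
python3 -c "
from h import *
st();c=snap('ag');im=c['scene']['img'];cv2.imwrite('pics/ag2.png',cv2.resize(im[120:250,240:400],None,fx=4.5,fy=4.5,interpolation=cv2.INTER_CUBIC))"
```

```text
t 38.53 tcp [ 0.4387 -0.2836  0.2026] jawdir -11.3 w 0.0115 F [ 0.5  0.3 -3.2] q [ 0.39  0.68  0.22  1.72 -0.2   0.76  0.51]
```

View pics/ag2.png

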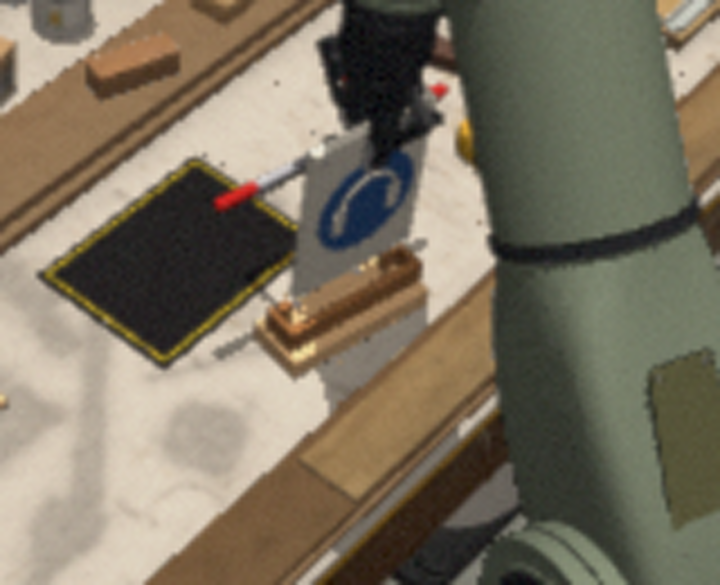

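Call:
{"method": "carry_out", "body": {
  "increments": [
    {"jaw": 1,"travel": [0,0,1],"yaw": 0},
    {"jaw": 1,"travel": [0,0,1],"yaw": 0},
    {"jaw": 1,"travel": [1.7,0.7,0],"yaw": 1.9},
    {"jaw": 1,"travel": [1.8,0.8,0],"yaw": 1.9},
    {"jaw": 1,"travel": [1.8,0.8,0],"yaw": 1.9},
    {"jaw": 1,"travel": [1.8,0.8,0],"yaw": 1.9},
    {"jaw": 1,"travel": [1.8,0.8,0],"yaw": 1.9},
    {"jaw": 1,"travel": [1.6,0.6,0],"yaw": 1.8}
  ]
}}

```text
time_s: 39.3
tool_pos: [0.5446, -0.2375, 0.2211]
ee_rot: [-0.0, 1.0, 0.001, -0.0]
contact_force: [-0.3, -0.4, -3.8]
gripper_width: 0.0113
```

Call:
{"method": "carry_out", "body": {
  "increments": [
    {"jaw": 1,"travel": [0,0,0],"yaw": 0},
    {"jaw": 1,"travel": [0,0,-1.5],"yaw": 0},
    {"jaw": 1,"travel": [0,0,-1.5],"yaw": 0},
    {"jaw": 1,"travel": [0,0,-1.5],"yaw": 0},
    {"jaw": 1,"travel": [0,0,-1.2],"yaw": 0},
    {"jaw": 1,"travel": [0,0,-1],"yaw": 0},
    {"jaw": 1,"travel": [0,0,-0.8],"yaw": 0},
    {"jaw": 1,"travel": [0,0,0],"yaw": 0}
  ]
}}

```text
time_s: 39.97
tool_pos: [0.543, -0.2384, 0.145]
ee_rot: [-0.0, 1.0, -0.0, -0.001]
contact_force: [-0.0, 0.2, -4.0]
gripper_width: 0.0114
```

```bash
python3 -c "
from h import *
st();c=snap('ah');im=c['scene']['img'];cv2.imwrite('pics/ah2.png',cv2.resize(im[90:220,220:380],None,fx=4.5,fy=4.5,interpolation=cv2.INTER_CUBIC))
im=c['top']['img'];cv2.imwrite('pics/ah3.png',cv2.resize(im[140:240,270:390],None,fx=6,fy=6,interpolation=cv2.INTER_CUBIC))"
```

```text
t 39.97 tcp [ 0.543  -0.2384  0.145 ] jawdir -0.0 w 0.0114 F [-0.   0.2 -4. ] q [ 0.28  0.85  0.17  1.52 -0.18  0.79  0.51]
```

View pics/ah2.png

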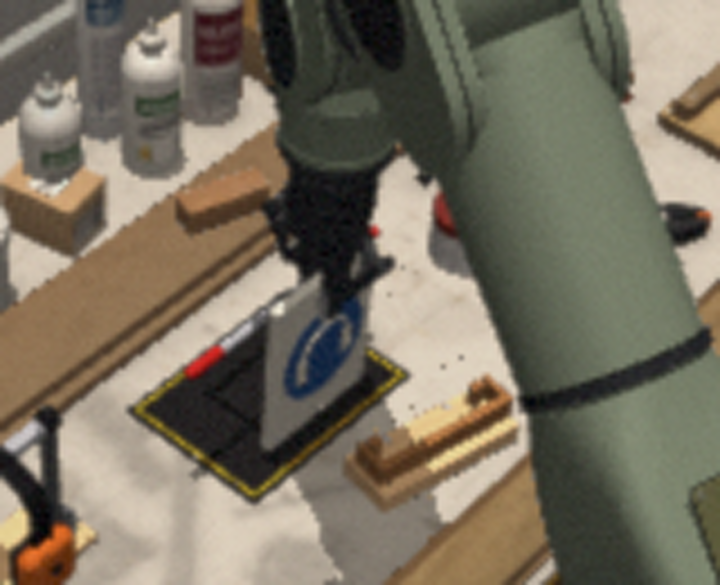

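View pics/ah3.png

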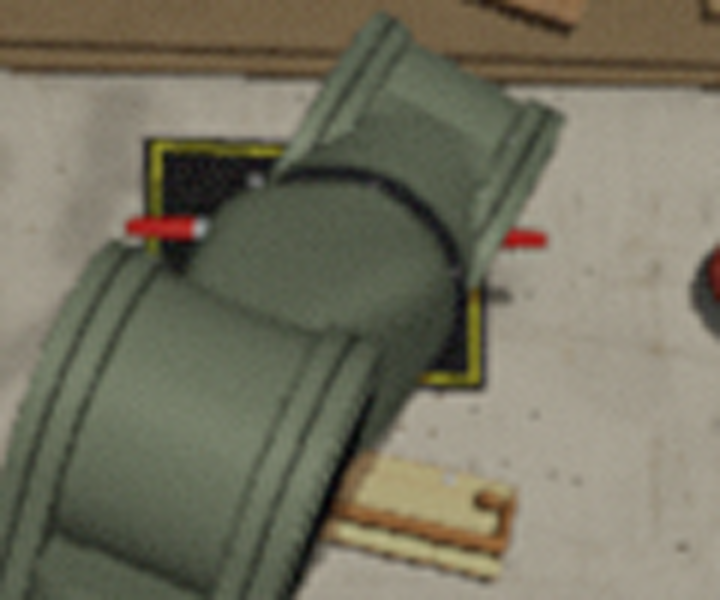

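Call:
{"method": "carry_out", "body": {
  "increments": [
    {"jaw": 1,"travel": [0,0,-0.4],"yaw": 0},
    {"jaw": 1,"travel": [0,0,-0.3],"yaw": 0},
    {"jaw": 1,"travel": [0,0,-0.2],"yaw": 0},
    {"jaw": 1,"travel": [0,0,-0.2],"yaw": 0},
    {"jaw": 1,"travel": [0,0,0],"yaw": 0},
    {"jaw": 1,"travel": [0,0,0],"yaw": 0},
    {"jaw": 1,"travel": [0,0,0],"yaw": 0},
    {"jaw": 1,"travel": [0,0,0],"yaw": 0}
  ]
}}

```text
time_s: 40.73
tool_pos: [0.5436, -0.2385, 0.1356]
ee_rot: [0.0, 1.0, -0.0, 0.0]
contact_force: [0.7, 0.1, -2.9]
gripper_width: 0.0108
```

Call:
{"method": "carry_out", "body": {
  "increments": [
    {"jaw": 1,"travel": [0,0,-0.1],"yaw": 0},
    {"jaw": 1,"travel": [0,0,0],"yaw": 0},
    {"jaw": 1,"travel": [0,0,-0.1],"yaw": 0},
    {"jaw": 1,"travel": [0,0,0],"yaw": 0},
    {"jaw": 1,"travel": [0,0,0],"yaw": 0},
    {"jaw": 1,"travel": [0,0,0],"yaw": 0},
    {"jaw": 1,"travel": [0,0,0],"yaw": 0},
    {"jaw": 1,"travel": [0,0,0],"yaw": 0}
  ]
}}

```text
time_s: 41.4
tool_pos: [0.5435, -0.2385, 0.1335]
ee_rot: [0.0, 1.0, -0.0, -0.0]
contact_force: [-0.6, -0.7, -2.8]
gripper_width: 0.0114
```

Call:
{"method": "carry_out", "body": {
  "increments": [
    {"jaw": 1,"travel": [0,0,-0.1],"yaw": 0},
    {"jaw": 1,"travel": [0,0,0],"yaw": 0},
    {"jaw": 1,"travel": [0,0,-0.1],"yaw": 0},
    {"jaw": 1,"travel": [0,0,0],"yaw": 0},
    {"jaw": 1,"travel": [0,0,0],"yaw": 0},
    {"jaw": 1,"travel": [0,0,0],"yaw": 0},
    {"jaw": 1,"travel": [0,0,0],"yaw": 0},
    {"jaw": 1,"travel": [0,0,0],"yaw": 0}
  ]
}}

```text
time_s: 42.07
tool_pos: [0.5439, -0.2385, 0.1325]
ee_rot: [0.0, 1.0, -0.0, 0.001]
contact_force: [-2.9, 3.3, 15.4]
gripper_width: 0.0113
```

Call:
{"method": "carry_out", "body": {
  "increments": [
    {"jaw": 0.8,"travel": [0,0,0],"yaw": 0},
    {"jaw": 0.75,"travel": [0,0,0],"yaw": 0},
    {"jaw": 0.7,"travel": [0,0,0],"yaw": 0},
    {"jaw": 0.65,"travel": [0,0,0],"yaw": 0},
    {"jaw": 0.6,"travel": [0,0,0.2],"yaw": 0},
    {"jaw": 0.6,"travel": [0.2,0,0],"yaw": 0},
    {"jaw": 0.6,"travel": [0.3,0,0],"yaw": 0},
    {"jaw": 0.6,"travel": [0.3,0,0],"yaw": 0}
  ]
}}

```text
time_s: 42.73
tool_pos: [0.552, -0.2385, 0.1335]
ee_rot: [0.0, 1.0, -0.0, 0.0]
contact_force: [0.5, 0.3, 0.1]
gripper_width: 0.0343
```

```bash
python3 -c "
from h import *
st();c=snap('ai');im=c['scene']['img'];cv2.imwrite('pics/ai2.png',cv2.resize(im[90:220,220:380],None,fx=4.5,fy=4.5,interpolation=cv2.INTER_CUBIC))
im=c['top']['img'];cv2.imwrite('pics/ai3.png',cv2.resize(im[140:240,270:390],None,fx=6,fy=6,interpolation=cv2.INTER_CUBIC))"
```

```text
t 42.73 tcp [ 0.552  -0.2385  0.1335] jawdir -0.0 w 0.0343 F [0.5 0.3 0.1] q [ 0.28  0.88  0.16  1.5  -0.18  0.78  0.51]
```

View pics/ai2.png

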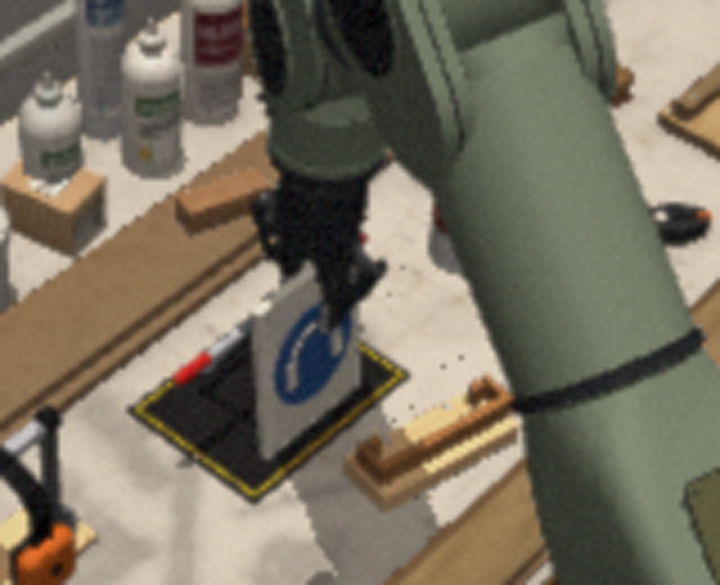

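The board stands on the mat between the open fingers and is starting to lean back. I'll guide it back onto its leg.

Call:
{"method": "carry_out", "body": {
  "increments": [
    {"jaw": 0.6,"travel": [0.3,0,0],"yaw": 0},
    {"jaw": 0.6,"travel": [0.3,0,0],"yaw": 0},
    {"jaw": 0.6,"travel": [0.3,0,0],"yaw": 0},
    {"jaw": 0.6,"travel": [0.3,0,0],"yaw": 0},
    {"jaw": 0.6,"travel": [0.3,0,0],"yaw": 0},
    {"jaw": 0.6,"travel": [0.3,0,0],"yaw": 0},
    {"jaw": 0.6,"travel": [0.3,0,0],"yaw": 0},
    {"jaw": 0.6,"travel": [0.3,0,0],"yaw": 0}
  ]
}}

```text
time_s: 43.5
tool_pos: [0.5758, -0.2385, 0.1334]
ee_rot: [0.0, 1.0, -0.0, -0.0]
contact_force: [0.4, -0.3, -0.1]
gripper_width: 0.0343
```

```bash
python3 -c "
from h import *
st();c=snap('aj');im=c['scene']['img'];cv2.imwrite('pics/aj2.png',cv2.resize(im[90:220,220:380],None,fx=4.5,fy=4.5,interpolation=cv2.INTER_CUBIC))
im=c['top']['img'];cv2.imwrite('pics/aj3.png',cv2.resize(im[140:240,270:390],None,fx=6,fy=6,interpolation=cv2.INTER_CUBIC))"
```

```text
t 43.50 tcp [ 0.5758 -0.2385  0.1334] jawdir -0.0 w 0.0343 F [ 0.4 -0.3 -0.1] q [ 0.26  0.91  0.17  1.41 -0.18  0.84  0.49]
```

View pics/aj2.png

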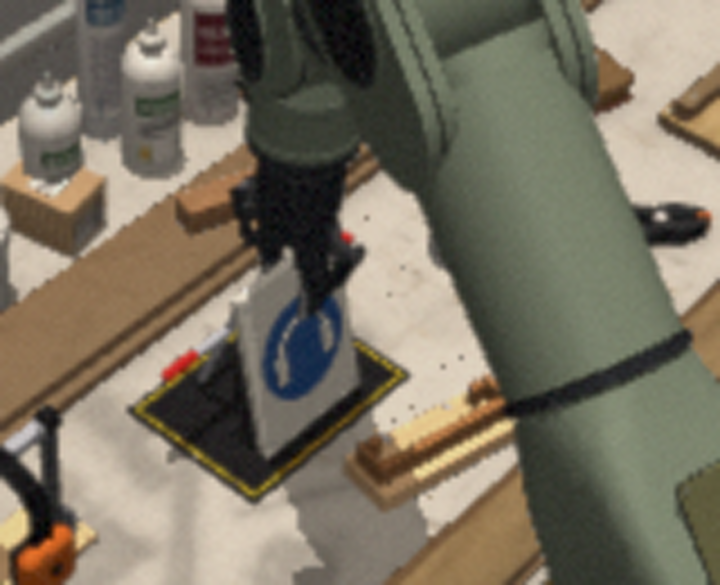

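Call:
{"method": "carry_out", "body": {
  "increments": [
    {"jaw": 0.6,"travel": [0.3,0,0],"yaw": 0},
    {"jaw": 0.6,"travel": [0.3,0,0],"yaw": 0},
    {"jaw": 0.6,"travel": [0.3,0,0],"yaw": 0},
    {"jaw": 0.6,"travel": [0.3,0,0],"yaw": 0},
    {"jaw": 0.6,"travel": [0.3,0,0],"yaw": 0},
    {"jaw": 0.6,"travel": [0.3,0,0],"yaw": 0},
    {"jaw": 0.6,"travel": [0.2,0,0],"yaw": 0},
    {"jaw": 0.6,"travel": [0,0,0],"yaw": 0}
  ]
}}

```text
time_s: 44.27
tool_pos: [0.5959, -0.2384, 0.1334]
ee_rot: [0.0, 1.0, -0.0, -0.0]
contact_force: [0.0, 0.2, 0.5]
gripper_width: 0.0345
```

```bash
python3 -c "
from h import *
st();c=snap('ak');im=c['scene']['img'];cv2.imwrite('pics/ak2.png',cv2.resize(im[90:220,220:380],None,fx=4.5,fy=4.5,interpolation=cv2.INTER_CUBIC))
im=c['top']['img'];cv2.imwrite('pics/ak3.png',cv2.resize(im[140:240,270:390],None,fx=6,fy=6,interpolation=cv2.INTER_CUBIC))"
```

```text
t 44.27 tcp [ 0.5959 -0.2384  0.1334] jawdir -0.0 w 0.0345 F [0.  0.2 0.5] q [ 0.26  0.94  0.17  1.33 -0.18  0.89  0.47]
```

View pics/ak2.png

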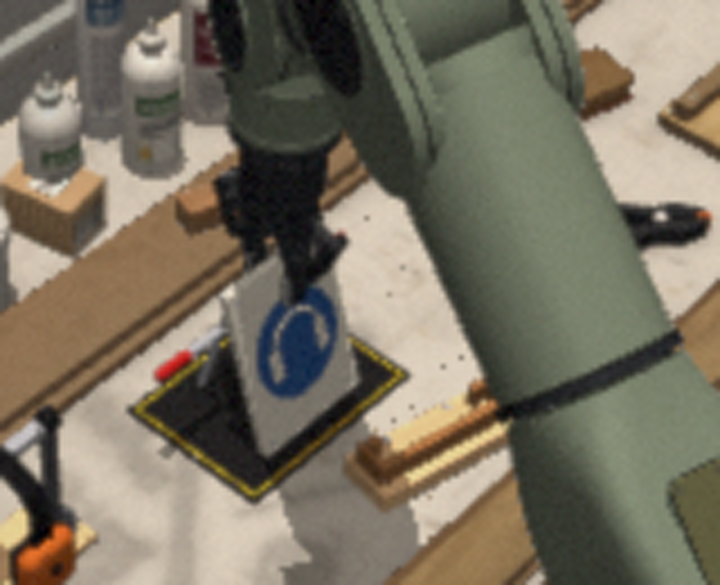

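Call:
{"method": "carry_out", "body": {
  "increments": [
    {"jaw": 0.5,"travel": [0,0,0],"yaw": 0},
    {"jaw": 0.5,"travel": [0,0,0.5],"yaw": 0},
    {"jaw": 0.5,"travel": [0,0,0.8],"yaw": 0},
    {"jaw": 0.5,"travel": [0,0,1],"yaw": 0},
    {"jaw": 0.5,"travel": [0,0,1.5],"yaw": 0},
    {"jaw": 0.5,"travel": [0,0,2],"yaw": 0},
    {"jaw": 0.5,"travel": [0,0,3],"yaw": 0},
    {"jaw": 0.5,"travel": [0,0,3],"yaw": 0}
  ]
}}

```text
time_s: 45.03
tool_pos: [0.5952, -0.2384, 0.2536]
ee_rot: [0.0, 1.0, -0.0, -0.0]
contact_force: [0.0, -0.5, -0.3]
gripper_width: 0.0424
```

Call:
{"method": "carry_out", "body": {
  "increments": [
    {"jaw": 0.5,"travel": [-2,3,1],"yaw": 0},
    {"jaw": 0.5,"travel": [-2,3,1],"yaw": 0},
    {"jaw": 0.5,"travel": [-2,3,1],"yaw": 0},
    {"jaw": 0.5,"travel": [-2,3,0],"yaw": 0},
    {"jaw": 0.5,"travel": [-2,3,0],"yaw": 0},
    {"jaw": 0.5,"travel": [-2,3,0],"yaw": 0},
    {"jaw": 0.5,"travel": [-2,3,0],"yaw": 0},
    {"jaw": 0.5,"travel": [-2,3,0],"yaw": 0}
  ]
}}

```text
time_s: 45.7
tool_pos: [0.4344, 0.0026, 0.2824]
ee_rot: [-0.0, 1.0, -0.0, 0.001]
contact_force: [1.1, 0.5, 0.9]
gripper_width: 0.0426
```

```bash
python3 -c "
from h import *
st();c=snap('al');im=c['scene']['img'];cv2.imwrite('pics/al2.png',cv2.resize(im[90:220,220:380],None,fx=4.5,fy=4.5,interpolation=cv2.INTER_CUBIC))
im=c['top']['img'];cv2.imwrite('pics/al3.png',cv2.resize(im[140:240,270:390],None,fx=6,fy=6,interpolation=cv2.INTER_CUBIC))"
```

```text
t 45.70 tcp [0.4344 0.0026 0.2824] jawdir -0.0 w 0.0426 F [1.1 0.5 0.9] q [-0.23  0.44  0.24  1.88 -0.14  0.83  0.08]
```

View pics/al2.png

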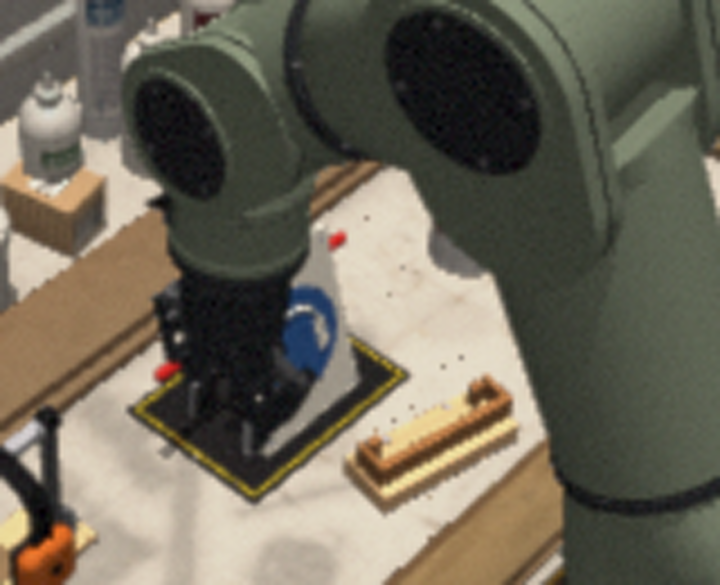

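View pics/al3.png

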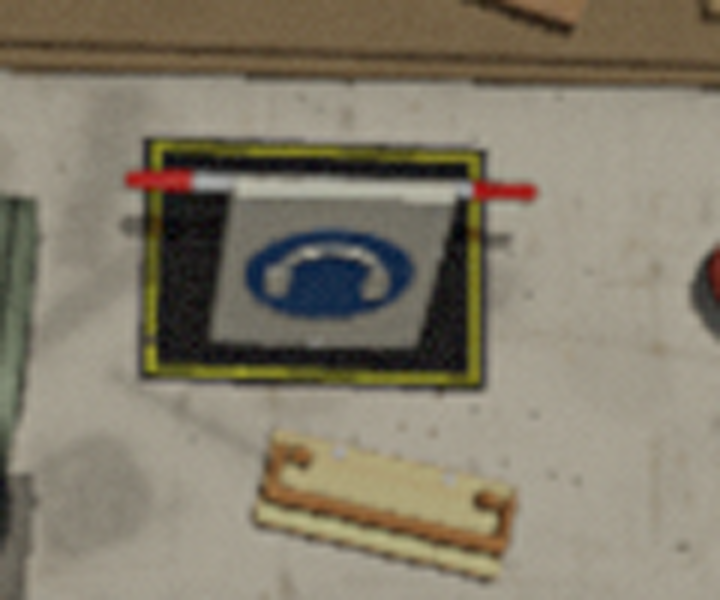

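View pics/al_scene.png

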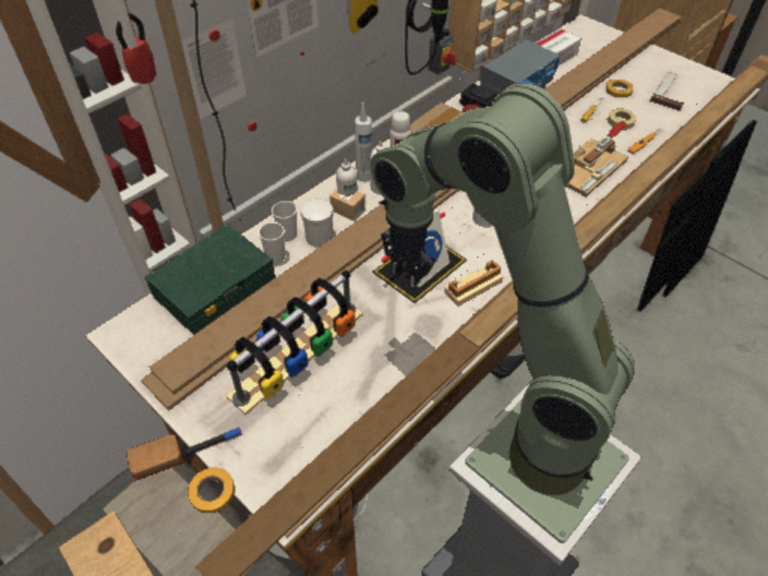

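```bash
python3 -c "
from h import *
c=cam('top');T=lambda U,V:(270+U/6-.42,140+V/6-.42)
for p,z in(((235,180),.168),((462,186),.168),((210,342),.006),((418,349),.006),((127,180),.103),((537,192),.103),((148,142),.003),((486,152),.003),((482,388),.003),((143,380),.003)): print(p,ray(c,*T(*p),z).round(4))
st()"
```

```text
(235, 180) [ 0.6041 -0.1744  0.168 ]
(462, 186) [ 0.6044 -0.3068  0.168 ]
(210, 342) [ 0.5391 -0.1734  0.006 ]
(418, 349) [ 0.5384 -0.3048  0.006 ]
(127, 180) [ 0.6186 -0.1145  0.103 ]
(537, 192) [ 0.6184 -0.3627  0.103 ]
(148, 142) [ 0.6692 -0.1321  0.003 ]
(486, 152) [ 0.6689 -0.349   0.003 ]
(482, 388) [ 0.5151 -0.3456  0.003 ]
(143, 380) [ 0.514  -0.1316  0.003 ]
t 45.85 tcp [0.4349 0.0033 0.2827] jawdir 0.2 w 0.0428 F [ 0.4 -0.8 -0.2] q [-0.23  0.44  0.24  1.88 -0.14  0.84  0.08]
```

```bash
python3 -c "
from h import *
c=snap('am');a=c['scene']['img'][170:280,140:250];b=c['top']['img'][145:215,140:260]
cv2.imwrite('pics/am2.png',cv2.resize(a,None,fx=5,fy=5,interpolation=cv2.INTER_CUBIC));cv2.imwrite('pics/am3.png',cv2.resize(b,None,fx=6,fy=6,interpolation=cv2.INTER_CUBIC))"
```

```text
(no output)
```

View pics/am2.png

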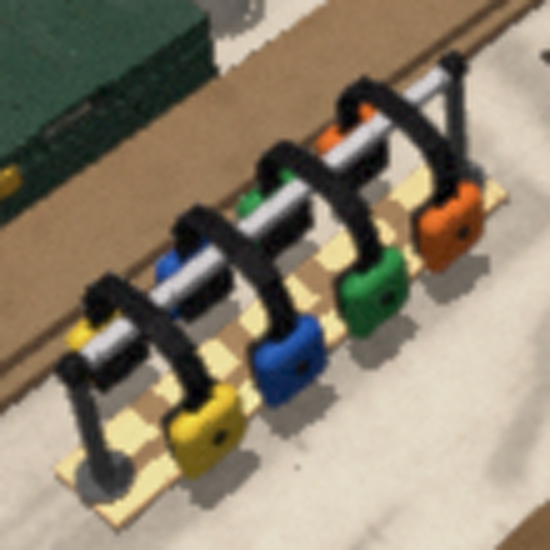

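View pics/am3.png

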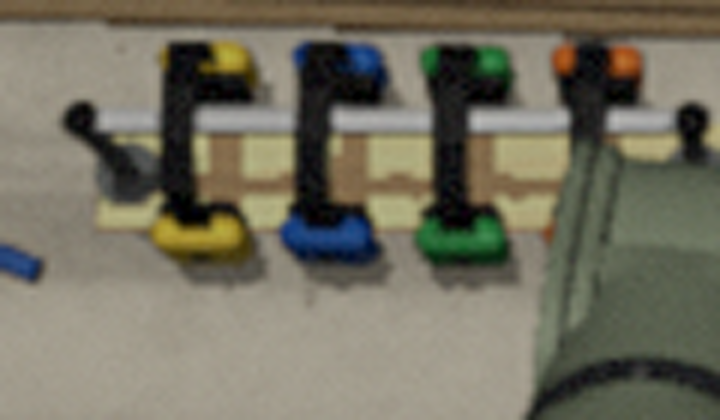

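View pics/am_top.png

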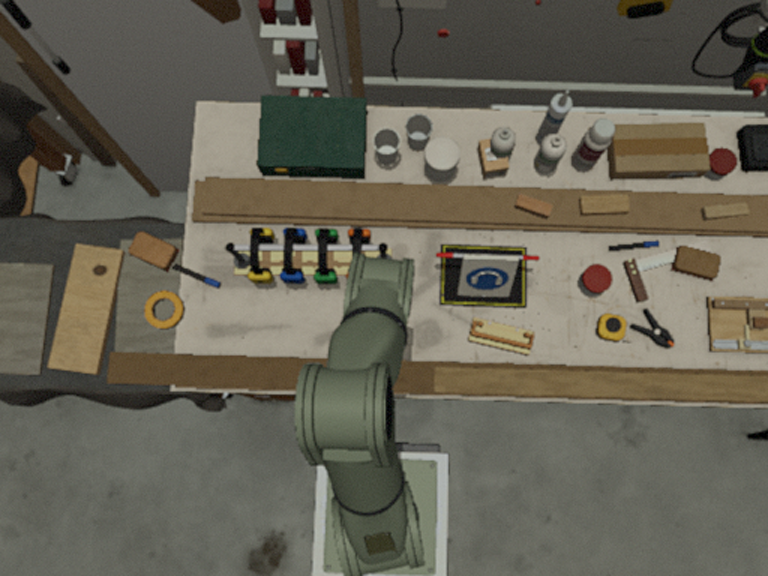

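All four pairs hang over the bar, with bands at (98,295), (195,220), (275,155) and (355,95) in the scene crop. The sign stands on its leg inside the mat border, and the other things on the bench haven't moved.

```bash
python3 -c "
from plant import *
print(hand_in())"
```

```text
the job is handed in; nothing more can be done
None
```

The job is done and handed in at about 46 s of the 210 s allowed. The hand-in gave no verdict, so this rests on my own checks.

- **Ear defenders:** all four pairs (yellow, blue, green, orange) were there, and each now hangs by its band over the bar, one per slot about 80 mm apart. The last pictures show them clear of the base and of each other. I first gripped blue about 13 mm too close to the middle of its band, so I set it back down and gripped it again.
- **Leg:** I pushed the pull bar out while the sign was in its rack. The sign first tilted back about 0.19 rad in the slot, then the leg opened until the force rose to 14 N over the last 2 mm. Afterwards I measured the pull bar 39 mm behind the board's centre plane and 59 mm below its top; fully out should be 40 and 60 mm.
- **Sign:** I lifted it upright, set it on the mat and leaned it back onto its leg.
  - **Position on the mat:** its lower edge is at x ≈ 0.54 m, y −0.17 to −0.30 m. The mat runs from x 0.515 to 0.67 m and y −0.13 to −0.35 m. I didn't measure the foot bar; from the lean it should end at x ≈ 0.65 m, inside the mat.
  - **Lean and facing:** the top edge is at x ≈ 0.604 m where 0.607 m was expected, and the picture faces the robot.
  - **Overhang:** the pull bar is longer than the mat is wide, so its ends stick out past the mat in the air.

The tin, tape measure and marker were not touched, and I saw no knocked pair. No check failed; the one disagreement was the pull bar's height before the push, measured at 139 mm where 132 mm was expected.

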